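Put the solder ingots away in the roll-top store

ROBOT

A 7-joint arm with a two-finger parallel gripper is mounted at the origin on the work surface. World frame = base frame: x ahead of the robot, y to its left, z up, the work surface at z = 0. Lengths are in m, angles in rad, forces in N, time in s.
With the tool pointing down it reaches from about 0.35 to 0.9 m from the base axis. Payload 8.1 kg.
Tool frame: the origin (TCP) lies at the very end of the fingers, on their centre line; the grasp point (between the pads) lies 19 mm behind it; z points along the fingers, x is the direction in which the jaws open and shut, and the axes are right-handed (so a half turn about z gives the same grasp; the last joint's range is limited). The gripper opens to 92 mm and grips with 3 to 60 N. Pads are 19 mm wide; open, the fingers measure 130 mm over their backs; the gripper's body (75 mm by 190 mm) begins 47 mm behind the grasp point.
Start: joints at [-1.387, 0.434, 0.025, 1.573, -0.012, 1.134, -0.075], TCP at [0.177, 0.599, 0.227] pointing down, gripper open.
Joint ranges: [-2.62, 2.62], [-0.44, 2.09], [-1.27, 1.32], [0.08, 2.57], [-1.32, 4.46], [0.12, 2], [-2.74, 2.74]. Speed limits (rad/s): [2.22, 2.22, 3.01, 3.01, 3.14, 3.14, 3.14].

INTERFACE

Orientations are given as a rotation vector (axis times angle).
In Python, from cell import status, viewer, arm gives the robot as it stands.
- The arm moves only by the tool jog_arm, never from a script. Its argument "commands" is text: rows parted by semicolons, each of 7 numbers parted by spaces: the closure, from -1 (fully open) to 1 (shut), then the shift along the world's x, y, z normalised to -1 to 1, where 1 is 0.3 m, then the turn, a rotation vector about the world's x, y, z normalised to -1 to 1, where 1 is 2 pi rad. In form: jaw dx dy dz wx wy wz; .... A call has exactly 5 rows; each row shifts and turns the commanded pose from where the row before left it; what a row does not reach is not made up. A row lasts 1/10 s, in which the tool goes at most 50 mm and 8.59 degrees, less where a joint would pass 70% of its speed; a pose out of reach is approached as far as the arm can. A call with a number of a shift or a turn outside -1 to 1 is refused whole. A call with a gripper value outside its range is refused whole. The fingers move at their own pace and stop on an object; "force" is the grip in N (left out, the last holds). Time passes only in rows, so rows that do not move let the fingers close, or fill a call up. It gives the time, the measured TCP pose, the force and the opening at its end, in the units of the state.
- status.observe(): the state, without advancing time (a new reading comes with each control period).
- viewer.get_image(name): name is "side" or "top" or "wrist"; returns a dict with "pixels" (480x640x3 uint8, red, green, blue), "z_map" (480x640 float32, m along the optical axis (not along the pixel's ray), 0 where there is no reading), "camera_matrix" (3x3 intrinsics, pixels), "R" (3x3) and "t" (3): a world point X has camera coordinates R X + t. Camera axes: x right, y down, z forward; pixel columns grow to the right and rows downward; lengths in m; the calibration is good to about 2 mm. A picture is of the moment at which its call begins.
- arm.sign_off(): hands the job in, once; it reports no verdict.
The state is a dict: "clock": time; "joints": joint angles; "dq": joint speeds; "joint_efforts": joint torques, N m; "position": TCP position; "ee_rot": TCP orientation; "force": force on the tool from outside, world axes, zero at the start; "ft_torque": the same for the moment, N m; "width": opening from 0.0 (shut) to 1.0 (fully open).
Only numpy, scipy, OpenCV 4.12 (cv2) and the standard library are available. Lean on these libraries where they do the work, as an engineer would, in place of code of your own. Each camera call takes 0.05 s, during which the arm holds its last target. There are 200 camera calls.

TASK

Roll the bench store's slatted shutter fully open and stack all the solder ingots from the bench on the middle of its open deck, two to a layer: one narrow face up and one wide face up (they already lie the right way up), close side by side so that their sloping sides nest and the layer is flat. Lay the bottom layer along the store's width and each further layer square across the one below, an odd ingot by itself on top; then roll the shutter fully shut, leaving the other things on the bench alone.

Things in the scene. Friction and masses are not known exactly. Their poses are not given: they have to be found in the camera images.
- store: fixed white roll-top store, 344 x 344 x 277 mm (x, y, z). Origin: centre of its underside, on the bench; front to its -x, z up. Deck inside 50 mm above the bench, 320 mm wide between two 12 mm cheeks with round tops. Front sill at x -171 to -161 mm, 113 mm high; stop rail across the deck at x 12 to 18 mm, 24 mm high. Fixed hood behind x = 52 mm, front edge 266 mm high
- deck (a point): point on the deck's top, on the store's centre line, 65 mm in front of the shutter's axis: a good middle for the stack, with room for a hand when the shutter is open
- shutter (a joint): slatted tambour in round grooves: angle in rad about an axis along the store's y, 105 mm above the store's origin. 0 = fully shut (lowest slat at the sill), 1.8 = fully open (slats rolled back under the hood). Slats at 160 mm radius. It stays where it is left; moving it takes 4 to 10 N at the handle
- shutter_handle (a point): middle of the bar of the black bow handle on the lowest slat, 200 mm from the shutter's axis, bar 12 mm thick, 30 mm clear of the slats. The bow is 56 mm wide along the store's y; pinch it across its ends from above. Shut: 198 mm in front of the axis, 135 mm above the bench; it circles up over the top to 75 mm behind the axis and 291 mm up when open
- narrow_up1: cast solder ingot, bare metal, 28 mm high, about 0.5 kg, tapered on all four sides: wide face 72 x 42 mm, narrow face 66 x 30 mm. This one lies on its wide face, narrow face up. Origin: centre of its underside (the wide face); x along its length, y across, z up. May be absent. Easily gripped across its two ends.
- narrow_up2: cast solder ingot, bare metal, 28 mm high, about 0.5 kg, tapered on all four sides: wide face 72 x 42 mm, narrow face 66 x 30 mm. This one lies on its wide face, narrow face up. Origin: centre of its underside (the wide face); x along its length, y across, z up. May be absent. Easily gripped across its two ends.
- narrow_up3: cast solder ingot, bare metal, 28 mm high, about 0.5 kg, tapered on all four sides: wide face 72 x 42 mm, narrow face 66 x 30 mm. This one lies on its wide face, narrow face up. Origin: centre of its underside (the wide face); x along its length, y across, z up. May be absent. Easily gripped across its two ends.
- wide_up1: cast solder ingot, bare metal, 28 mm high, about 0.5 kg, tapered on all four sides: wide face 72 x 42 mm, narrow face 66 x 30 mm. This one lies on its narrow face, wide face up (inverted). Origin: centre of its underside (the narrow face); x along its length, y across, z up. Its sides overhang, so it goes down beside a narrow-up one already laid. May be absent. Easily gripped across its two ends.
- wide_up2: cast solder ingot, bare metal, 28 mm high, about 0.5 kg, tapered on all four sides: wide face 72 x 42 mm, narrow face 66 x 30 mm. This one lies on its narrow face, wide face up (inverted). Origin: centre of its underside (the narrow face); x along its length, y across, z up. Its sides overhang, so it goes down beside a narrow-up one already laid. May be absent. Easily gripped across its two ends.
- wide_up3: cast solder ingot, bare metal, 28 mm high, about 0.5 kg, tapered on all four sides: wide face 72 x 42 mm, narrow face 66 x 30 mm. This one lies on its narrow face, wide face up (inverted). Origin: centre of its underside (the narrow face); x along its length, y across, z up. Its sides overhang, so it goes down beside a narrow-up one already laid. May be absent. Easily gripped across its two ends.
- psu: bystander: power-supply module, two green boards upright in a black frame, 170 x 90 x 110 mm; origin under its centre
- tape: bystander: roll of yellow tape lying flat, 90 mm across, 24 mm high; origin under its centre
- bin: bystander: empty blue parts bin 140 x 200 x 70 mm; origin under its centre

How it is judged:
On the way, in this order (a step that is already met when the one before it is completed fails the run):
1. the shutter is rolled fully open (value of joint shutter above 1.7 rad), for 0.2 s.
2. all the ingots are in the store, released (horizontal distance between each of narrow_up1, narrow_up2, narrow_up3, wide_up1, wide_up2, wide_up3 and deck below 0.09 m and z of each of narrow_up1, narrow_up2, narrow_up3, wide_up1, wide_up2, wide_up3 in the frame of store above 0.044 m and contact force between the fingers and narrow_up1 below 0.1 N and contact force between the fingers and narrow_up2 below 0.1 N and contact force between the fingers and narrow_up3 below 0.1 N and contact force between the fingers and wide_up1 below 0.1 N and contact force between the fingers and wide_up2 below 0.1 N and contact force between the fingers and wide_up3 below 0.1 N), for 0.3 s.
At the end, for the whole second after the job is handed in: Shutter shut (0.05 rad). All ingots at rest, level to 4 deg, in one stack within 90 mm of the point deck, each beside one of the other kind at the same height (6 mm), centres under 46 mm apart (36 is touching), or alone on top; layers 1 and 3 along the store's width, layer 2 across, to 8 deg (horizontal distance between each of narrow_up1, narrow_up2, narrow_up3, wide_up1, wide_up2, wide_up3 and deck below 0.09 m and z of each of narrow_up1, narrow_up2, narrow_up3, wide_up1, wide_up2, wide_up3 in the frame of store above 0.044 m and angle between each of narrow_up1, narrow_up2, narrow_up3, wide_up1, wide_up2, wide_up3's own z axis and vertical below 0.07 rad and linear speed of each of narrow_up1, narrow_up2, narrow_up3, wide_up1, wide_up2, wide_up3 below 0.03 m/s and horizontal distance between narrow_up1 and narrow_up2 below 0.055 m and horizontal distance between each of narrow_up1, narrow_up2 and narrow_up3 below 0.055 m and horizontal distance between each of narrow_up1, narrow_up2, narrow_up3 and wide_up1 below 0.055 m and horizontal distance between each of narrow_up1, narrow_up2, narrow_up3, wide_up1 and wide_up2 below 0.055 m and horizontal distance between each of narrow_up1, narrow_up2, narrow_up3, wide_up1, wide_up2 and wide_up3 below 0.055 m and ((z of wide_up1 in the frame of narrow_up1 between -0.006 and 0.006 m and distance between narrow_up1 and wide_up1 below 0.046 m) or (z of wide_up2 in the frame of narrow_up1 between -0.006 and 0.006 m and distance between narrow_up1 and wide_up2 below 0.046 m) or (z of wide_up3 in the frame of narrow_up1 between -0.006 and 0.006 m and distance between narrow_up1 and wide_up3 below 0.046 m) or z of each of narrow_up2, narrow_up3, wide_up1, wide_up2, wide_up3 in the frame of narrow_up1 below -0.02 m) and ((z of wide_up1 in the frame of narrow_up2 between -0.006 and 0.006 m and distance between narrow_up2 and wide_up1 below 0.046 m) or (z of wide_up2 in the frame of narrow_up2 between -0.006 and 0.006 m and distance between narrow_up2 and wide_up2 below 0.046 m) or (z of wide_up3 in the frame of narrow_up2 between -0.006 and 0.006 m and distance between narrow_up2 and wide_up3 below 0.046 m) or z of each of narrow_up1, narrow_up3, wide_up1, wide_up2, wide_up3 in the frame of narrow_up2 below -0.02 m) and ((z of wide_up1 in the frame of narrow_up3 between -0.006 and 0.006 m and distance between narrow_up3 and wide_up1 below 0.046 m) or (z of wide_up2 in the frame of narrow_up3 between -0.006 and 0.006 m and distance between narrow_up3 and wide_up2 below 0.046 m) or (z of wide_up3 in the frame of narrow_up3 between -0.006 and 0.006 m and distance between narrow_up3 and wide_up3 below 0.046 m) or z of each of narrow_up1, narrow_up2, wide_up1, wide_up2, wide_up3 in the frame of narrow_up3 below -0.02 m) and ((z of narrow_up1 in the frame of wide_up1 between -0.006 and 0.006 m and distance between wide_up1 and narrow_up1 below 0.046 m) or (z of narrow_up2 in the frame of wide_up1 between -0.006 and 0.006 m and distance between wide_up1 and narrow_up2 below 0.046 m) or (z of narrow_up3 in the frame of wide_up1 between -0.006 and 0.006 m and distance between wide_up1 and narrow_up3 below 0.046 m) or z of each of narrow_up1, narrow_up2, narrow_up3, wide_up2, wide_up3 in the frame of wide_up1 below -0.02 m) and ((z of narrow_up1 in the frame of wide_up2 between -0.006 and 0.006 m and distance between wide_up2 and narrow_up1 below 0.046 m) or (z of narrow_up2 in the frame of wide_up2 between -0.006 and 0.006 m and distance between wide_up2 and narrow_up2 below 0.046 m) or (z of narrow_up3 in the frame of wide_up2 between -0.006 and 0.006 m and distance between wide_up2 and narrow_up3 below 0.046 m) or z of each of narrow_up1, narrow_up2, narrow_up3, wide_up1, wide_up3 in the frame of wide_up2 below -0.02 m) and ((z of narrow_up1 in the frame of wide_up3 between -0.006 and 0.006 m and distance between wide_up3 and narrow_up1 below 0.046 m) or (z of narrow_up2 in the frame of wide_up3 between -0.006 and 0.006 m and distance between wide_up3 and narrow_up2 below 0.046 m) or (z of narrow_up3 in the frame of wide_up3 between -0.006 and 0.006 m and distance between wide_up3 and narrow_up3 below 0.046 m) or z of each of narrow_up1, narrow_up2, narrow_up3, wide_up1, wide_up2 in the frame of wide_up3 below -0.02 m) and ((z of narrow_up1 in the frame of store below 0.06 m and angle between the x axis of narrow_up1 and the y axis of store, either way round below 0.15 rad) or (z of narrow_up1 in the frame of store between 0.07 and 0.086 m and angle between the x axis of narrow_up1 and the x axis of store, either way round below 0.15 rad) or (z of narrow_up1 in the frame of store above 0.098 m and angle between the x axis of narrow_up1 and the y axis of store, either way round below 0.15 rad)) and ((z of narrow_up2 in the frame of store below 0.06 m and angle between the x axis of narrow_up2 and the y axis of store, either way round below 0.15 rad) or (z of narrow_up2 in the frame of store between 0.07 and 0.086 m and angle between the x axis of narrow_up2 and the x axis of store, either way round below 0.15 rad) or (z of narrow_up2 in the frame of store above 0.098 m and angle between the x axis of narrow_up2 and the y axis of store, either way round below 0.15 rad)) and ((z of narrow_up3 in the frame of store below 0.06 m and angle between the x axis of narrow_up3 and the y axis of store, either way round below 0.15 rad) or (z of narrow_up3 in the frame of store between 0.07 and 0.086 m and angle between the x axis of narrow_up3 and the x axis of store, either way round below 0.15 rad) or (z of narrow_up3 in the frame of store above 0.098 m and angle between the x axis of narrow_up3 and the y axis of store, either way round below 0.15 rad)) and ((z of wide_up1 in the frame of store below 0.06 m and angle between the x axis of wide_up1 and the y axis of store, either way round below 0.15 rad) or (z of wide_up1 in the frame of store between 0.07 and 0.086 m and angle between the x axis of wide_up1 and the x axis of store, either way round below 0.15 rad) or (z of wide_up1 in the frame of store above 0.098 m and angle between the x axis of wide_up1 and the y axis of store, either way round below 0.15 rad)) and ((z of wide_up2 in the frame of store below 0.06 m and angle between the x axis of wide_up2 and the y axis of store, either way round below 0.15 rad) or (z of wide_up2 in the frame of store between 0.07 and 0.086 m and angle between the x axis of wide_up2 and the x axis of store, either way round below 0.15 rad) or (z of wide_up2 in the frame of store above 0.098 m and angle between the x axis of wide_up2 and the y axis of store, either way round below 0.15 rad)) and ((z of wide_up3 in the frame of store below 0.06 m and angle between the x axis of wide_up3 and the y axis of store, either way round below 0.15 rad) or (z of wide_up3 in the frame of store between 0.07 and 0.086 m and angle between the x axis of wide_up3 and the x axis of store, either way round below 0.15 rad) or (z of wide_up3 in the frame of store above 0.098 m and angle between the x axis of wide_up3 and the y axis of store, either way round below 0.15 rad)) and value of joint shutter below 0.05 rad).
It fails at once if the power-supply module is moved more than 30 mm (distance of psu from where it was at the start of the episode above 0.03 m).
It fails at once if the roll of tape is moved more than 30 mm (distance of tape from where it was at the start of the episode above 0.03 m).
It fails at once if the blue bin is moved more than 30 mm (distance of bin from where it was at the start of the episode above 0.03 m).
Of narrow_up1, narrow_up2, narrow_up3 only 2 to 3 are there at a start; the rules pass over those that are not, and their reading is None.
Of wide_up1, wide_up2, wide_up3 only 2 to 3 are there at a start; the rules pass over those that are not, and their reading is None.
At some moment in a run one of narrow_up1, wide_up1 may be knocked a few centimetres aside while the robot is not near it.
It also fails if it takes over 210 s, if anything falls off the work surface, if the arm or the gripper's body presses on something with over 40 N, if the wrist force passes 120 N, or if a joint passes its speed limit or range.

## Working session

There is one attempt and no reset: what is moved stays moved. The work goes in short steps, Python scripts to look and compute and a tool call to move; the robot and the scene stay as the last step left them, time stands still between calls to the robot, and variables do not carry over. Pictures are saved under pics/ and viewed, about 12 in all and at most 16, crops included, and the job is handed in when it is done.

Besides the shell and the picture viewer there is one more tool, called after ">>>" by a JSON object that holds its "op" and its "data", one argument or row to a line. jog_arm: Moves the arm, as the interface text tells. Scaled input: -1 to 1 covers 0.3 m each way for a shift and 2 pi rad each way for a turn. Its arguments: {"type":"object","properties":{"commands":{"type":"string"},"force":{"type":"number"}},"required":["commands"]}

```bash
ls; mkdir -p pics
python3 - <<'E'
from cell import status, viewer, arm
import cv2, numpy as np, pickle
print({k:np.round(v,3) for k,v in status.observe().items()})
for n in("top","side","wrist"):
    d=viewer.get_image(n); pickle.dump(d,open(f"pics/{n}0.pkl","wb"))
    cv2.imwrite(f"pics/{n}0.png",d["pixels"][:,:,::-1]); print(n,np.round(d["camera_matrix"],1).tolist(),np.round(d["R"],3).tolist(),np.round(d["t"],3), (-d["R"].T@d["t"]).round(3))
E
```

```text
pics
{'clock': np.float64(0.0), 'joints': array([-1.387,  0.435,  0.025,  1.574, -0.012,  1.134, -0.075]), 'dq': array([-0.002,  0.001, -0.002, -0.001, -0.   , -0.003, -0.   ]), 'joint_efforts': array([-1.0000e-03, -6.6785e+01,  9.8500e-01, -3.1447e+01, -6.1000e-02,
        4.3000e-02,  0.0000e+00]), 'position': array([0.177, 0.599, 0.226]), 'ee_rot': array([ 2.515e+00,  1.880e+00, -2.000e-03]), 'force': array([-0.601,  0.632, -0.008]), 'ft_torque': array([ 0.03 , -0.057,  0.033]), 'width': np.float64(1.0)}
top [[442.3, 0.0, 317.6], [0.0, 442.3, 237.1], [0.0, 0.0, 1.0]] [[0.01, -1.0, 0.014], [-0.992, -0.011, -0.125], [0.125, -0.013, -0.992]] [-0.011  0.556  1.439] [0.372 0.014 1.497]
side [[526.5, 0.0, 308.6], [0.0, 526.5, 239.8], [0.0, 0.0, 1.0]] [[0.754, 0.656, -0.001], [0.624, -0.717, -0.31], [-0.204, 0.233, -0.951]] [-0.407 -0.328  1.555] [ 0.83  -0.331  1.376]
wrist [[335.2, 0.0, 323.3], [0.0, 335.2, 233.5], [0.0, 0.0, 1.0]] [[0.282, 0.959, -0.002], [0.924, -0.271, 0.272], [0.26, -0.078, -0.962]] [-0.625 -0.035  0.391] [0.107 0.621 0.385]
```

View pics/top0.png

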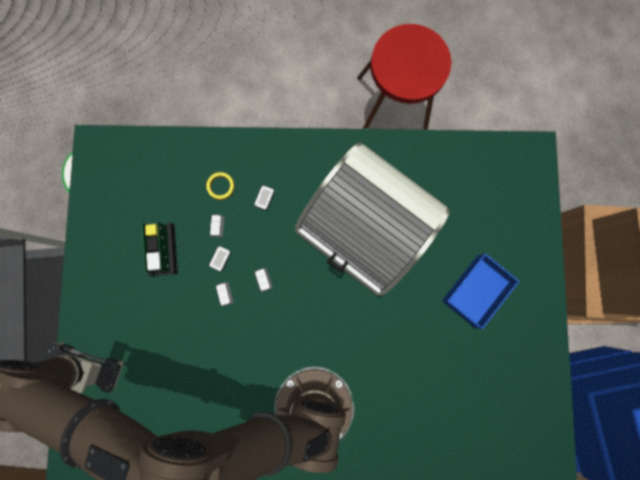

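View pics/side0.png

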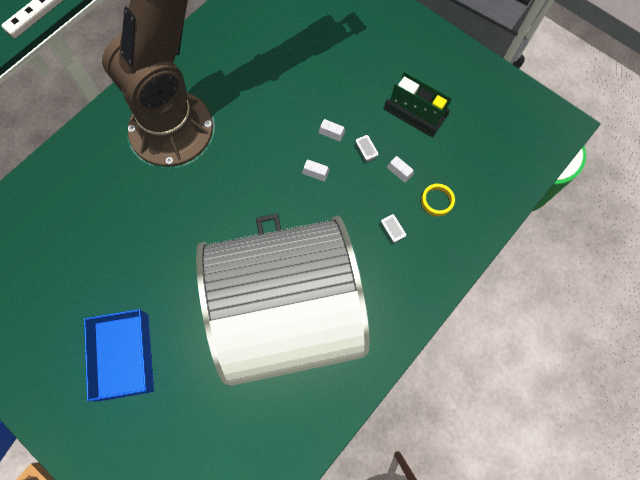

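```bash
cat > h.py <<'E'
from cell import status, viewer, arm
import cv2, numpy as np, pickle
def cloud(d):
    K,R,t=d["camera_matrix"],d["R"],d["t"]; v,u=np.mgrid[:480,:640]; z=d["z_map"]
    c=np.stack([(u-K[0,2])/K[0,0]*z,(v-K[1,2])/K[1,1]*z,z],-1)
    return (c-t)@R
def ray(d,uv,h):   # pixel -> plane z=h
    K,R,t=d["camera_matrix"],d["R"],d["t"]; uv=np.atleast_2d(uv).astype(float)
    r=np.c_[(uv-K[:2,2])/[K[0,0],K[1,1]],np.ones(len(uv))]@R; o=-R.T@t
    return o+r*((h-o[2])/r[:,2])[:,None]
def shot(n,name=None):
    d=viewer.get_image(n)
    if name: cv2.imwrite(f"pics/{name}.png",d["pixels"][:,:,::-1])
    return d
def ingots(d,zmin=-.02,zmax=.06,val=115):
    P=cloud(d); hsv=cv2.cvtColor(d["pixels"],cv2.COLOR_RGB2HSV)
    m=((hsv[...,1]<70)&(hsv[...,2]>val)&(P[...,2]>zmin)&(P[...,2]<zmax)&(d["z_map"]>0)).astype(np.uint8)
    out=[]
    for c in cv2.findContours(m,cv2.RETR_EXTERNAL,cv2.CHAIN_APPROX_NONE)[0]:
        if 60<cv2.contourArea(c)<6000:
            q=P[m>0] ; mm=np.zeros_like(m); cv2.drawContours(mm,[c],-1,1,-1); q=P[(mm*m)>0]
            out.append((c,q))
    return out
E
python3 - <<'E'
from h import *
D={n:pickle.load(open(f"pics/{n}0.pkl","rb")) for n in("top","side")}
for n,d in D.items():
    P=cloud(d)
    for c,q in ingots(d):
        p=ray(d,c[:,0],.02)
        if not(.0<p[:,0].mean()<1.1 and -.1<p[:,1].mean()<.7): continue
        r=cv2.minAreaRect(p[:,:2].astype(np.float32)*1000)
        print(n,c[:,0].mean(0).round(),"rect z.02",np.round(r[0]),np.round(r[1]),round(r[2],1),"zpct",np.percentile(q[:,2],[10,50,90]).round(3),"cl xy",q[:,:2].mean(0).round(3))
# store
pts=[]
for n,d in D.items():
    P=cloud(d); hsv=cv2.cvtColor(d["pixels"],cv2.COLOR_RGB2HSV)
    m=(P[...,2]>.04)&(P[...,2]<.3)&(P[...,0]>.3)&(P[...,0]<1.1)&(P[...,1]<.2)&(P[...,1]>-.45)&(hsv[...,2]>75)&(hsv[...,1]<90)&(d["z_map"]>0)
    m=cv2.morphologyEx(m.astype(np.uint8),cv2.MORPH_OPEN,np.ones((3,3)))
    k,l,s,_=cv2.connectedComponentsWithStats(m); i=1+s[1:,4].argmax(); q=P[l==i]; pts.append(q)
    print(n,s[i],cv2.minAreaRect(q[:,:2].astype(np.float32)*1000),q[:,2].max())
q=np.vstack(pts); print(cv2.minAreaRect(q[:,:2].astype(np.float32)*1000))
for n,d in D.items():
    P=cloud(d); g=d["pixels"].max(-1)
    m=(P[...,2]>.09)&(P[...,2]<.17)&(P[...,0]>.3)&(P[...,0]<.75)&(P[...,1]<.1)&(P[...,1]>-.3)&(g<60)
    print(n,"dark",P[m].mean(0).round(3),m.sum(), np.percentile(P[m],[5,95],axis=0).round(3))
E
```

```text
top [289. 382.] rect z.02 [89. 84.] [34. 48.] 0.4 zpct [-0.002  0.013  0.017] cl xy [0.083 0.081]
top [342. 388.] rect z.02 [ 67. -87.] [108.  37.] 34.9 zpct [-0.001  0.012  0.017] cl xy [ 0.066 -0.086]
top [314. 376.] rect z.02 [104.   1.] [ 31. 100.] 0.4 zpct [0.008 0.012 0.016] cl xy [0.104 0.002]
top [223. 294.] rect z.02 [365. 306.] [73. 37.] 16.2 zpct [0.014 0.026 0.031] cl xy [0.365 0.306]
top [262. 279.] rect z.02 [414. 177.] [73. 37.] 18.6 zpct [0.014 0.026 0.031] cl xy [0.414 0.177]
top [219. 258.] rect z.02 [483. 322.] [47. 77.] 65.5 zpct [0.001 0.026 0.031] cl xy [0.483 0.322]
top [215. 225.] rect z.02 [596. 339.] [72. 37.] 0.7 zpct [0.005 0.026 0.031] cl xy [0.595 0.339]
top [264. 197.] rect z.02 [694. 180.] [47. 79.] 69.0 zpct [0.001 0.027 0.031] cl xy [0.693 0.179]
side [393. 228.] rect z.02 [690. 181.] [44. 74.] 69.0 zpct [0.024 0.028 0.032] cl xy [0.691 0.178]
side [315. 170.] rect z.02 [416. 172.] [72. 48.] 19.4 zpct [0.007 0.026 0.032] cl xy [0.417 0.171]
side [400. 169.] rect z.02 [595. 333.] [49. 74.] 86.8 zpct [0.007 0.026 0.032] cl xy [0.595 0.332]
side [367. 147.] rect z.02 [479. 324.] [43. 74.] 66.3 zpct [0.025 0.029 0.033] cl xy [0.482 0.319]
side [332. 130.] rect z.02 [367. 300.] [73. 50.] 16.4 zpct [0.008 0.026 0.032] cl xy [0.368 0.299]
top [  295   143   154   152 13081] ((599.3220825195312, -166.20870971679688), (344.98992919921875, 335.9085998535156), 52.6804313659668) 0.28138108994983374
side [  196   216   174   169 22185] ((606.4764404296875, -173.1725311279297), (344.9454650878906, 343.1710510253906), 52.79307174682617) 0.2828861350909558
((604.3238525390625, -170.75730895996094), (346.1683044433594, 349.4519958496094), 52.80894470214844)
top dark [ 0.456 -0.057  0.159] 115 [[ 0.437 -0.082  0.151]
 [ 0.48  -0.036  0.163]]
side dark [ 0.46  -0.065  0.157] 30 [[ 0.445 -0.093  0.151]
 [ 0.481 -0.042  0.165]]
```

Run:
```python
import cv2,numpy as np
a=cv2.imread("pics/top0.png")[130:320,190:420]; b=cv2.imread("pics/side0.png")[100:250,240:470]
a=cv2.resize(a,None,fx=2.4,fy=2.4,interpolation=3);b=cv2.resize(b,None,fx=1,fy=1)
b=cv2.resize(cv2.imread("pics/side0.png")[105:250,290:460],(240,205),interpolation=3)
w=np.zeros((max(a.shape[0],205),a.shape[1]+240,3),np.uint8); w[:a.shape[0],:a.shape[1]]=a; w[:205,a.shape[1]:]=b
cv2.imwrite("pics/c1.png",w);print(w.shape)
```

```text
(456, 792, 3)
```

View pics/c1.png

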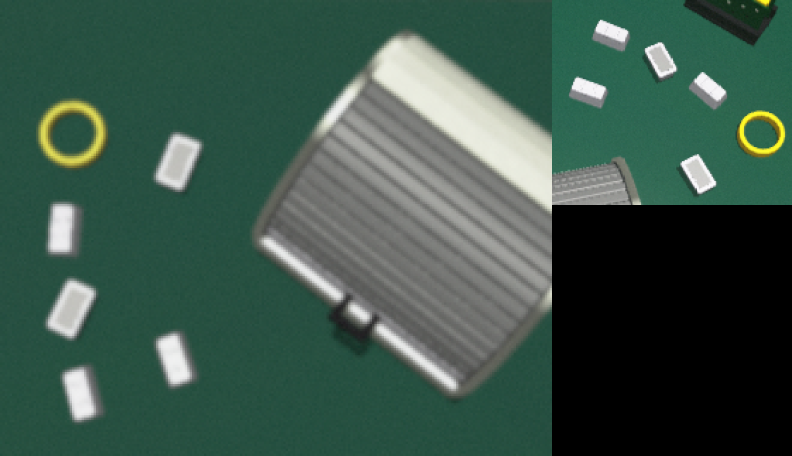

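The two camera views show five ingots: three narrow-up at about (.366,.303), (.415,.175) and (.595,.336), and two wide-up with grey centres at about (.481,.322) and (.692,.180). The store is at about (.604,-.171) with yaw -37.2°, and the bow handle shows near top pixel (340,262). I'm moving to the handle first.

>>> {"op": "jog_arm", "data": {
  "commands": "-1 0.045 -0.108 0.008 0 0 -0.0029; -1 0.045 -0.108 0.008 0 0 -0.0029; -1 0.045 -0.108 0.008 0 0 -0.0029; -1 0.045 -0.108 0.008 0 0 -0.0029; -1 0.045 -0.108 0.008 0 0 -0.0029",
  "force": 30
}}

```text
clock: 0.65
position: [0.2447, 0.436, 0.2386]
ee_rot: [2.6, 1.764, -0.0]
force: [0.1, -0.0, 0.7]
width: 1.004
```

>>> {"op": "jog_arm", "data": {
  "commands": "-1 0.045 -0.108 0.008 0 0 -0.0029; -1 0.045 -0.108 0.008 0 0 -0.0029; -1 0.045 -0.108 0.008 0 0 -0.0029; -1 0.045 -0.108 0.008 0 0 -0.0029; -1 0.045 -0.108 0.008 0 0 -0.0029"
}}

```text
clock: 1.15
position: [0.3121, 0.274, 0.2508]
ee_rot: [-2.677, -1.643, 0.0]
force: [0.4, -1.0, -0.1]
width: 1.0
```

>>> {"op": "jog_arm", "data": {
  "commands": "-1 0.045 -0.108 0.008 0 0 -0.0029; -1 0.045 -0.108 0.008 0 0 -0.0029; -1 0.045 -0.108 0.008 0 0 -0.0029; -1 0.045 -0.108 0.008 0 0 -0.0029; -1 0.045 -0.108 0.008 0 0 -0.0029"
}}

```text
clock: 1.65
position: [0.3795, 0.112, 0.2629]
ee_rot: [-2.749, -1.52, -0.0]
force: [0.3, -0.9, -0.6]
width: 1.004
```

>>> {"op": "jog_arm", "data": {
  "commands": "-1 0.035 -0.108 0.008 0 0 -0.0029; -1 0.035 -0.108 0.008 0 0 -0.0029; -1 0.035 -0.108 0.008 0 0 -0.0029; -1 0.03 -0.108 0.008 0 0 -0.0029; -1 0.03 -0.1 0.008 0 0 -0.0029"
}}

```text
clock: 2.15
position: [0.4288, -0.0477, 0.2749]
ee_rot: [-2.816, -1.392, -0.0]
force: [-0.1, 1.0, 0.4]
width: 1.002
```

Run:
```python
from h import *
d=shot("wrist","w1"); s=status.observe(); print(s["position"],s["ee_rot"],s["joints"].round(2))
P=cloud(d); g=d["pixels"].max(-1); z=P[...,2]
m=(z>.1)&(z<.18)&(g<70)&(d["z_map"]>0)
m=cv2.morphologyEx(m.astype(np.uint8),cv2.MORPH_OPEN,np.ones((3,3)))
k,l,st,c=cv2.connectedComponentsWithStats(m)
for i in range(1,k):
    if st[i,4]>100:
        q=P[l==i]; print(st[i],q.mean(0).round(3),np.percentile(q,[2,98],axis=0).round(3).tolist())
        L=(q-[.604,-.171,0])@np.array([[.797,.604,0],[-.604,.797,0],[0,0,1]]); print("local",np.percentile(L,[1,50,99],axis=0).round(3).tolist())
```

```text
[ 0.43005197 -0.0524393   0.27555186] [2.81764848e+00 1.38357995e+00 1.83223787e-03] [-0.58  0.05  0.62  1.97 -0.03  1.13  0.96]
```

View pics/w1.png

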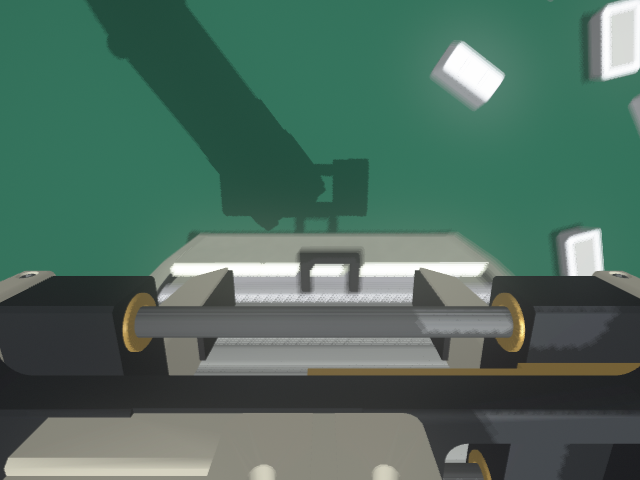

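The wrist view shows the bow handle at about (330,257), with its legs at u 303 and 357, close to midway between the fingers. I'll measure it.

Run:
```python
from h import *
d=shot("wrist"); P=cloud(d); g=d["pixels"].max(-1)
M=np.array([[.797,.604,0],[-.604,.797,0],[0,0,1]])  # world row -> local
s=status.observe(); print(s["position"], ((s["position"]-[.604,-.171,0])@M.T@np.eye(3)).round(3), [.797*(s["position"][0]-.604)-.604*(s["position"][1]+.171), .604*(s["position"][0]-.604)+.797*(s["position"][1]+.171)])
def loc(p): q=p-[.604,-.171,0]; return np.stack([.797*q[...,0]-.604*q[...,1],.604*q[...,0]+.797*q[...,1],q[...,2]],-1)
L=loc(P)
print(d["z_map"][257,330],g[245:300:4,330],g[275,290:370:5])
for v in range(246,296,5): print(v,L[v,330].round(3),L[v,305].round(3),L[v,355].round(3))
m=(g<75)[246:295,290:372]; print(m.sum()); q=L[246:295,290:372][m]; print(np.percentile(q,[2,50,98],axis=0).round(3))
# sill top edge line: bright band, height & x and width
for u in (200,250,400,450): print(u,[L[v,u].round(3).tolist() for v in (236,240,262,268)])
```

```text
[ 0.42946242 -0.05011527  0.27518101] [-0.066  0.202  0.275] [np.float64(-0.2121208239262301), np.float64(-0.009075570159918903)]
0.29060927 [ 70  74  75  89 255 255 175 176 163 181 187 244 116 129] [176 175 175  81  84  84 175 175 175 176 177 177 177  82  84  84]
246 [-0.195 -0.004  0.16 ] [-0.195 -0.026  0.159] [-0.195  0.017  0.161]
251 [-0.191 -0.005  0.163] [-0.191 -0.026  0.163] [-0.191  0.017  0.163]
256 [-0.186 -0.005  0.162] [-0.186 -0.026  0.161] [-0.185  0.017  0.16 ]
261 [-0.164 -0.004  0.114] [-0.181 -0.026  0.159] [-0.18   0.017  0.159]
266 [-0.158 -0.004  0.114] [-0.176 -0.026  0.159] [-0.175  0.018  0.158]
271 [-0.127 -0.003  0.052] [-0.17  -0.027  0.157] [-0.17   0.018  0.156]
276 [-0.12  -0.003  0.051] [-0.165 -0.027  0.155] [-0.165  0.018  0.155]
281 [-0.155 -0.004  0.145] [-0.159 -0.027  0.153] [-0.159  0.018  0.154]
286 [-0.154 -0.004  0.153] [-0.154 -0.027  0.152] [-0.154  0.018  0.153]
291 [-0.15  -0.005  0.154] [-0.15  -0.027  0.155] [-0.15   0.018  0.156]
170
[[-0.195 -0.026  0.159]
 [-0.194 -0.003  0.162]
 [-0.191  0.023  0.164]]
200 [[-0.168, -0.163, 0.036], [-0.167, -0.159, 0.048], [-0.164, -0.136, 0.114], [-0.135, -0.159, 0.057]]
250 [[-0.167, -0.102, 0.033], [-0.167, -0.098, 0.051], [-0.163, -0.085, 0.114], [-0.132, -0.101, 0.052]]
400 [[-0.168, 0.083, 0.04], [-0.167, 0.081, 0.054], [-0.162, 0.068, 0.114], [-0.13, 0.083, 0.051]]
450 [[-0.167, 0.145, 0.04], [-0.167, 0.139, 0.057], [-0.161, 0.119, 0.113], [-0.13, 0.144, 0.052]]
```

>>> {"op": "jog_arm", "data": {
  "commands": "-1 0.022 -0.01 -0.09 0 0 0.0014; -1 0.022 -0.01 -0.09 0 0 0; -1 0.021 -0.01 -0.09 0 0 0; -1 0 0 -0.09 0 0 0; -1 0 0 -0.09 0 0 0"
}}

```text
clock: 2.75
position: [0.4482, -0.0545, 0.1385]
ee_rot: [-2.809, -1.407, 0.0]
force: [0.5, 0.2, -0.8]
width: 0.995
```

>>> {"op": "jog_arm", "data": {
  "commands": "-1 0 0 0 0 0 0; 1 0 0 0 0 0 0; 1 0 0 0 0 0 0; 1 0 0 0 0 0 0; 1 0 0 0 0 0 0",
  "force": 30
}}

```text
clock: 3.25
position: [0.4489, -0.055, 0.1407]
ee_rot: [2.809, 1.407, 0.003]
force: [0.1, 0.6, -0.2]
width: 0.699
```

Run:
```python
from h import *
s=status.observe(); print({k:s[k].round(4) for k in("position","ee_rot","force","width","joints")})
p=s["position"]-[.604,-.175,0]; print(.797*p[0]-.604*p[1], .604*p[0]+.797*p[1])
# arc rows: local dx,dz from theta
th=np.linspace(.253,1.98,24); x=-.2*np.cos(th); z=.2*np.sin(th)
for a,b in zip(np.diff(x),np.diff(z)): print(f"{a*.797/.3:.4f} {-a*.604/.3:.4f} {b/.3:.4f}")
```

```text
Traceback (most recent call last):
AttributeError: 'float' object has no attribute 'round'
```

>>> {"op": "jog_arm", "data": {
  "commands": "1 0 0 0 0 0 0; 1 0 0 0 0 0 0; 1 0 0 0 0 0 0; 1 0 0 0 0 0 0; 1 0 0 0 0 0 0"
}}

```text
clock: 3.75
position: [0.4494, -0.0541, 0.1403]
ee_rot: [-2.808, -1.408, -0.004]
force: [2.3, 4.4, 2.4]
width: 0.607
```

Run:
```python
from h import *
s=status.observe(); print({k:np.round(s[k],4) for k in("position","ee_rot","force","width","joints")})
th=np.linspace(.253,1.98,26); x=-.2*np.cos(th); z=.2*np.sin(th)
for a,b in zip(np.diff(x),np.diff(z)): print(f"{a*.797/.3:.3f} {-a*.604/.3:.3f} {b/.3:.3f}")
```

```text
{'position': array([ 0.4494, -0.0541,  0.1403]), 'ee_rot': array([-2.8085, -1.4076, -0.0037]), 'force': array([2.2905, 4.3705, 2.3586]), 'width': np.float64(0.6071), 'joints': array([-0.4765,  0.2825,  0.594 ,  2.1225, -0.2226,  0.7936,  1.1852])}
0.010 -0.008 0.044
0.013 -0.010 0.043
0.015 -0.011 0.042
0.017 -0.013 0.041
0.020 -0.015 0.039
0.022 -0.016 0.037
0.024 -0.018 0.035
0.026 -0.019 0.033
0.027 -0.021 0.031
0.029 -0.022 0.028
0.030 -0.023 0.026
0.032 -0.024 0.023
0.033 -0.025 0.020
0.034 -0.026 0.017
0.035 -0.026 0.014
0.036 -0.027 0.011
0.036 -0.027 0.008
0.036 -0.028 0.005
0.037 -0.028 0.002
0.037 -0.028 -0.001
0.037 -0.028 -0.005
0.036 -0.027 -0.008
0.036 -0.027 -0.011
0.035 -0.027 -0.014
0.034 -0.026 -0.017
```

>>> {"op": "jog_arm", "data": {
  "commands": "1 0.010 -0.008 0.044 0 0 0; 1 0.013 -0.010 0.043 0 0 0; 1 0.015 -0.011 0.042 0 0 0; 1 0.017 -0.013 0.041 0 0 0; 1 0.020 -0.015 0.039 0 0 0"
}}

```text
clock: 4.25
position: [0.4713, -0.0708, 0.2027]
ee_rot: [-2.807, -1.408, -0.002]
force: [6.0, 5.0, -10.7]
width: 0.604
```

>>> {"op": "jog_arm", "data": {
  "commands": "1 0.022 -0.016 0.037 0 0 0; 1 0.024 -0.018 0.035 0 0 0; 1 0.026 -0.019 0.033 0 0 0; 1 0.027 -0.021 0.031 0 0 0; 1 0.029 -0.022 0.028 0 0 0"
}}

```text
clock: 4.75
position: [0.5083, -0.0989, 0.2514]
ee_rot: [-2.804, -1.407, 0.002]
force: [-1.2, 6.0, -2.5]
width: 0.604
```

Forces are low and the arc is tracking well, so I'm carrying on to the open stop.

>>> {"op": "jog_arm", "data": {
  "commands": "1 0.030 -0.023 0.026 0 0 0; 1 0.032 -0.024 0.023 0 0 0; 1 0.033 -0.025 0.020 0 0 0; 1 0.034 -0.026 0.017 0 0 0; 1 0.035 -0.026 0.014 0 0 0"
}}

```text
clock: 5.25
position: [0.5579, -0.1366, 0.2821]
ee_rot: [-2.805, -1.407, 0.0]
force: [-3.8, 5.6, 5.0]
width: 0.606
```

>>> {"op": "jog_arm", "data": {
  "commands": "1 0.036 -0.027 0.011 0 0 0; 1 0.036 -0.027 0.008 0 0 0; 1 0.036 -0.028 0.005 0 0 0; 1 0.037 -0.028 0.002 0 0 0; 1 0.037 -0.028 -0.001 0 0 0"
}}

```text
clock: 5.75
position: [0.6135, -0.1788, 0.29]
ee_rot: [-2.807, -1.407, -0.002]
force: [-1.2, 2.9, 4.6]
width: 0.605
```

>>> {"op": "jog_arm", "data": {
  "commands": "1 0.037 -0.028 -0.005 0 0 0; 1 0.036 -0.027 -0.008 0 0 0; 1 0.036 -0.027 -0.011 0 0 0; 1 0.035 -0.027 -0.014 0 0 0; 1 0 0 0 0 0 0"
}}

```text
clock: 6.25
position: [0.6587, -0.2132, 0.2784]
ee_rot: [2.806, 1.405, 0.005]
force: [8.3, -1.4, 0.6]
width: 0.608
```

Run:
```python
from h import *
s=status.observe(); print({k:np.round(s[k],4) for k in("position","ee_rot","force","width","joints")})
p=s["position"]-[.604,-.175,0]; print(.797*p[0]-.604*p[1], .604*p[0]+.797*p[1])
```

```text
{'position': array([ 0.6587, -0.2132,  0.2784]), 'ee_rot': array([2.8063, 1.4052, 0.0047]), 'force': array([ 8.3307, -1.394 ,  0.6209]), 'width': np.float64(0.6081), 'joints': array([-0.1346,  0.5642,  0.6392,  1.3497, -0.335 ,  1.331 ,  1.4357])}
0.06666648213700746 0.0025967490668745014
```

>>> {"op": "jog_arm", "data": {
  "commands": "1 0.022 -0.017 -0.007 0 0 0; 1 0 0 0 0 0 0; 1 0 0 0 0 0 0; -1 0 0 0 0 0 0; -1 0 0 0 0 0 0"
}}

```text
clock: 6.75
position: [0.6622, -0.2177, 0.2753]
ee_rot: [-2.809, -1.406, 0.002]
force: [0.1, 0.3, 0.0]
width: 0.733
```

>>> {"op": "jog_arm", "data": {
  "commands": "-1 0 0 0 0 0 0; -1 0 0 0 0 0 0; -1 0 0 0.08 0 0 0; -1 0 0 0.12 0 0 0; -1 0 0 0.16 0 0 0"
}}

```text
clock: 7.25
position: [0.6619, -0.2169, 0.383]
ee_rot: [-2.807, -1.405, 0.005]
force: [1.9, -0.2, -0.8]
width: 1.001
```

```bash
cat >> h.py <<'E'
O=np.array([.604,-.175,0]); YAW=np.radians(-37.2)
def loc(p,O=O):
    q=np.asarray(p)-O; c,s=np.cos(YAW),np.sin(YAW)
    return np.stack([c*q[...,0]+s*q[...,1],-s*q[...,0]+c*q[...,1],q[...,2]],-1)
def st():
    s=status.observe(); a=s["ee_rot"]; print("t",round(s["clock"],2),"pos",s["position"].round(4),"loc",loc(s["position"]).round(4),"jaw deg",round(2*np.degrees(np.arctan2(a[1],a[0]))%180,1),"|r|",round(np.linalg.norm(a),3),"w",round(s["width"]*92,1),"F",s["force"].round(1),"q",s["joints"].round(2))
    return s
def find(d,zlo=.022,zhi=.034,val=110,show=True):
    """blobs of top face (depth slab): centre, yaw of long axis, size"""
    P=cloud(d); hsv=cv2.cvtColor(d["pixels"],cv2.COLOR_RGB2HSV)
    m=((P[...,2]>zlo)&(P[...,2]<zhi)&(d["z_map"]>0)&(hsv[...,1]<80)&(hsv[...,2]>val)).astype(np.uint8)
    m=cv2.morphologyEx(m,cv2.MORPH_OPEN,np.ones((3,3))); k,l,s,_=cv2.connectedComponentsWithStats(m); out=[]
    for i in range(1,k):
        if s[i,4]<60: continue
        q=P[l==i]; (x,y),(w,h),a=cv2.minAreaRect(q[:,:2].astype(np.float32)*1000)
        if w<h: w,h,a=h,w,a+90
        if not(45<w<95 and 20<h<60): continue
        out.append((x/1000,y/1000,(a+90)%180-90,w,h)); 
        if show: print(s[i,:4],f"c {x:.1f} {y:.1f} yaw {(a+90)%180-90:.1f} size {w:.0f}x{h:.0f} z {np.median(q[:,2]):.3f}")
    return out
E
python3 - <<'E'
from h import *
st(); d=shot("top","t2"); find(d); d=shot("side"); find(d)
P=loc(cloud(d));
E
```

```text
t 7.25 pos [ 0.6619 -0.2169  0.383 ] loc [0.0714 0.0016 0.383 ] jaw deg 53.2 |r| 3.139 w 92.1 F [ 1.9 -0.2 -0.8] q [-0.11  0.55  0.66  1.13 -0.32  1.57  1.41]
[255 187  18  22] c 689.4 179.1 yaw -21.4 size 70x42 z 0.028
[211 216  10  20] c 592.2 337.9 yaw 0.6 size 65x31 z 0.028
[210 248  18  23] c 481.2 321.5 yaw -24.3 size 71x42 z 0.027
[256 270  12  21] c 412.4 177.0 yaw 17.2 size 66x32 z 0.028
[217 284  11  21] c 364.1 305.9 yaw 15.0 size 65x30 z 0.027
[ 3 20 14 13] c -619.4 -82.2 yaw 7.9 size 53x28 z 0.030
[322 120  20  16] c 364.6 304.5 yaw 21.5 size 66x35 z 0.029
[356 135  22  25] c 480.3 319.8 yaw -22.2 size 75x44 z 0.029
[390 157  19  21] c 593.7 337.0 yaw -2.0 size 65x34 z 0.028
[305 161  23  15] c 412.8 176.0 yaw 18.9 size 67x33 z 0.028
[382 215  23  26] c 689.0 178.0 yaw -19.8 size 74x41 z 0.029
```

View pics/t2.png

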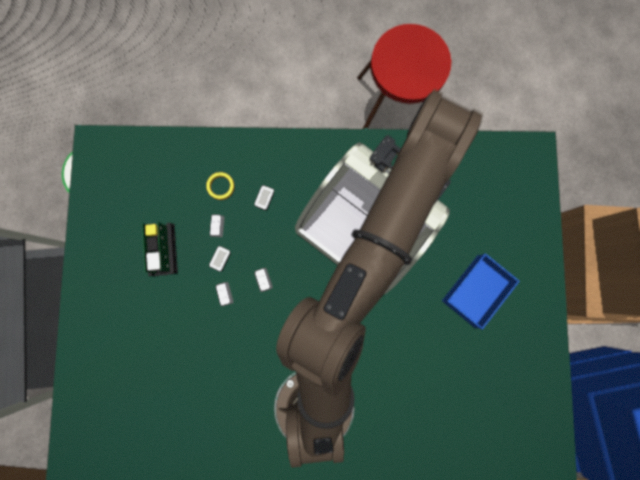

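The top view shows the shutter fully rolled back and the deck bare at (345,215). The gripper is clear of the handle. Next is the first narrow-up ingot, at (.4126,.1765) with yaw 18°.

>>> {"op": "jog_arm", "data": {
  "commands": "-1 -0.0553 0.0875 0 0 0 -0.0065; -1 -0.0553 0.0875 0 0 0 -0.0065; -1 -0.0553 0.0875 0 0 0 -0.0065; -1 -0.0553 0.0875 0 0 0 -0.0065; -1 -0.0553 0.0875 0 0 0 -0.0065",
  "force": 40
}}

```text
clock: 7.85
position: [0.5789, -0.0853, 0.3836]
ee_rot: [-2.939, -1.11, 0.0]
force: [0.2, 0.8, 0.2]
width: 0.999
```

>>> {"op": "jog_arm", "data": {
  "commands": "-1 -0.0553 0.0875 -0.07 0 0 -0.0065; -1 -0.0553 0.0875 -0.07 0 0 -0.0065; -1 -0.0553 0.0875 -0.07 0 0 -0.0065; -1 -0.0553 0.0875 -0.07 0 0 -0.0065; -1 -0.0553 0.0875 -0.07 0 0 -0.0065"
}}

```text
clock: 8.35
position: [0.4959, 0.0459, 0.278]
ee_rot: [-3.036, -0.805, -0.001]
force: [0.6, 1.2, -0.1]
width: 0.998
```

>>> {"op": "jog_arm", "data": {
  "commands": "-1 -0.0553 0.0875 -0.08 0 0 -0.0065; -1 -0.0553 0.0875 -0.08 0 0 -0.0065; -1 -0.0553 0.0875 -0.08 0 0 -0.0065; -1 -0.0553 0.0875 -0.08 0 0 -0.0065; -1 -0.0553 0.0875 -0.08 0 0 -0.0065"
}}

```text
clock: 8.85
position: [0.4132, 0.1772, 0.1581]
ee_rot: [-3.102, -0.491, -0.001]
force: [0.4, 1.1, -0.2]
width: 1.001
```

Run:
```python
from h import *
viewer.get_image("wrist");st(); d=shot("wrist","w2"); st(); find(d)
P=loc(cloud(shot("top"))); m=(abs(P[...,0]+.065)<.05)&(abs(P[...,1])<.1); print("deck z",np.percentile(P[m][:,2],[10,50,90]).round(4))
```

```text
t 8.9 pos [0.4086 0.1808 0.1546] loc [-0.3707  0.1653  0.1546] jaw deg 18.1 |r| 3.142 w 91.8 F [-4.9  3.7 -3.8] q [-1.03  0.25  0.61  2.11 -0.2   0.83  0.01]
t 8.95 pos [0.4101 0.1788 0.1561] loc [-0.3684  0.1646  0.1561] jaw deg 18.3 |r| 3.141 w 92.2 F [ 0.2 -0.4  0.3] q [-1.03  0.25  0.61  2.11 -0.19  0.84  0.02]
[419  39  96 103] c 482.0 320.1 yaw -23.8 size 72x43 z 0.029
[278  40  86  48] c 365.7 303.6 yaw 16.3 size 67x32 z 0.029
[555  83  85  67] c 593.6 337.0 yaw -3.5 size 67x32 z 0.029
[290 214  75  36] c 413.2 176.4 yaw 19.9 size 66x32 z 0.029
deck z [0.0452 0.0495 0.0533]
```

View pics/w2.png

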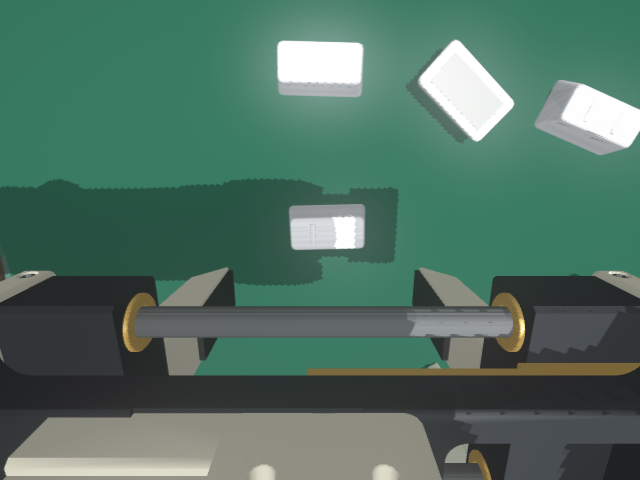

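The wrist view shows the first ingot centred between the fingers at (328,227), with three others above it. I'm descending and gripping.

>>> {"op": "jog_arm", "data": {
  "commands": "-1 0.003 -0.004 -0.12 0 0 0.001; -1 0 0 -0.12 0 0 0; -1 0 0 -0.12 0 0 0; -1 0 0 -0.1 0 0 0; -1 0 0 -0.04 0 0 0"
}}

```text
clock: 9.5
position: [0.415, 0.1738, 0.0072]
ee_rot: [3.1, 0.502, -0.002]
force: [0.6, 0.1, 0.5]
width: 0.998
```

>>> {"op": "jog_arm", "data": {
  "commands": "1 0 0 0 0 0 0; 1 0 0 0 0 0 0; 1 0 0 0 0 0 0; 1 0 0 0 0 0 0; 1 0 0 0 0 0 0",
  "force": 40
}}

```text
clock: 10.0
position: [0.4152, 0.1754, 0.0098]
ee_rot: [-3.1, -0.504, -0.002]
force: [-2.9, -1.9, 8.8]
width: 0.742
```

>>> {"op": "jog_arm", "data": {
  "commands": "1 0 0 0 0 0 0; 1 0 0 0 0 0 0; 1 0 0 0 0 0 0; 1 0 0 0.05 0 0 0; 1 0 0 0.1 0 0 0"
}}

```text
clock: 10.5
position: [0.4137, 0.1747, 0.0535]
ee_rot: [3.1, 0.504, -0.004]
force: [0.4, 0.9, -5.3]
width: 0.747
```

Run:
```python
from h import *
st()
```

```text
t 10.5 pos [0.4137 0.1747 0.0535] loc [-0.363   0.1635  0.0535] jaw deg 18.5 |r| 3.14 w 68.7 F [ 0.4  0.9 -5.3] q [-0.91  0.44  0.51  2.21 -0.38  0.59  0.21]
```

>>> {"op": "jog_arm", "data": {
  "commands": "1 0.02 -0.02 0.111 0 0 0.0095; 1 0.02 -0.02 0.111 0 0 0.0095; 1 0.02 -0.02 0.111 0 0 0.0095; 1 0.02 -0.02 0.111 0 0 0.0095; 1 0.02 -0.02 0.111 0 0 0.0095"
}}

```text
clock: 11.0
position: [0.4444, 0.1445, 0.222]
ee_rot: [-2.99, -0.963, -0.0]
force: [1.0, 1.9, -5.8]
width: 0.744
```

>>> {"op": "jog_arm", "data": {
  "commands": "1 0.0314 -0.09 0 0 0 0.0095; 1 0.0314 -0.09 0 0 0 0.0095; 1 0.0314 -0.09 0 0 0 0.0095; 1 0.0314 -0.09 0 0 0 0.0095; 1 0.0314 -0.09 0 0 0 0.0095"
}}

```text
clock: 11.5
position: [0.4916, 0.0091, 0.2205]
ee_rot: [-2.814, -1.397, -0.0]
force: [0.7, -0.0, -5.8]
width: 0.749
```

>>> {"op": "jog_arm", "data": {
  "commands": "1 0.0314 -0.09 0 0 0 0; 1 0.0314 -0.09 0 0 0 0; 1 0.0314 -0.09 0 0 0 0; 1 0.0314 -0.09 0 0 0 0; 1 0.0314 -0.09 0 0 0 0"
}}

```text
clock: 12.0
position: [0.5388, -0.1257, 0.2204]
ee_rot: [-2.815, -1.393, -0.0]
force: [0.7, 0.2, -5.8]
width: 0.747
```

>>> {"op": "jog_arm", "data": {
  "commands": "1 0 0 -0.07 0 0 0; 1 0 0 -0.07 0 0 0; 1 0 0 -0.07 0 0 0; 1 0 0 0 0 0 0; 1 0 0 0 0 0 0"
}}

```text
clock: 12.5
position: [0.5388, -0.1248, 0.1577]
ee_rot: [-2.816, -1.393, 0.001]
force: [-0.3, 0.1, -4.3]
width: 0.751
```

Run:
```python
from h import *
st(); d=shot("wrist","w3"); find(d,.05,.3); st(); L=loc(cloud(d))
for v in (230,250,262,300,350): print(v,[L[v,u].round(3).tolist() for u in (225,270,323,380,420)])
```

```text
t 12.5 pos [ 0.5388 -0.1248  0.1577] loc [-0.0823  0.0006  0.1577] jaw deg 52.7 |r| 3.141 w 69.1 F [-0.3  0.1 -4.3] q [-0.31  0.43  0.61  1.87 -0.3   0.93  1.36]
[252 250 143  56] c 531.2 -118.7 yaw 52.7 size 65x21 z 0.177
t 12.55 pos [ 0.5394 -0.1249  0.1582] loc [-0.0817  0.0008  0.1582] jaw deg 52.7 |r| 3.141 w 68.5 F [ 0.2  0.8 -4.1] q [-0.31  0.43  0.61  1.87 -0.3   0.93  1.36]
230 [[-0.084, -0.08, 0.05], [-0.084, -0.043, 0.05], [-0.084, 0.001, 0.051], [-0.084, 0.048, 0.051], [-0.083, 0.081, 0.049]]
250 [[-0.066, -0.082, 0.049], [-0.102, -0.026, 0.158], [-0.102, 0.001, 0.158], [-0.102, 0.029, 0.158], [-0.066, 0.082, 0.05]]
262 [[-0.056, -0.082, 0.05], [-0.099, -0.024, 0.167], [-0.1, 0.001, 0.167], [-0.1, 0.028, 0.168], [-0.055, 0.083, 0.05]]
300 [[-0.094, -0.038, 0.195], [-0.085, -0.023, 0.177], [-0.085, 0.001, 0.178], [-0.084, 0.027, 0.176], [-0.093, 0.04, 0.194]]
350 [[-0.08, -0.035, 0.208], [0.014, -0.044, 0.074], [0.014, 0.001, 0.074], [0.014, 0.048, 0.074], [-0.079, 0.038, 0.207]]
```

View pics/w3.png

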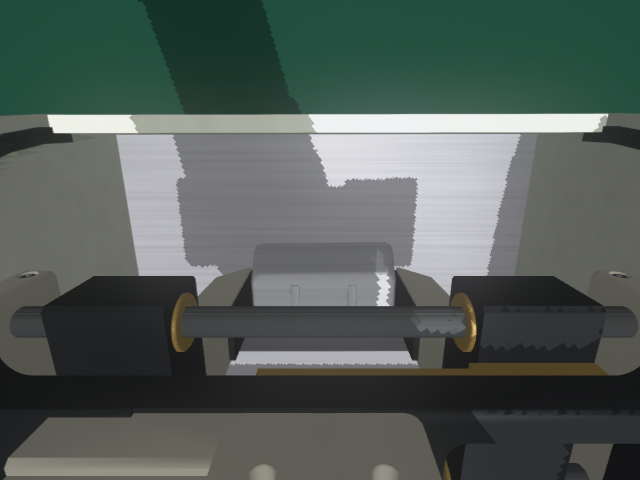

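The wrist view shows the held ingot level between the fingers at (323,280), with the sill at v≈123. The rail depth matches the store frame. I'm lowering to the deck.

>>> {"op": "jog_arm", "data": {
  "commands": "1 0 0 -0.08 0 0 0; 1 0 0 -0.08 0 0 0; 1 0 0 -0.08 0 0 0; 1 0 0 -0.06 0 0 0; 1 0 0 -0.025 0 0 0"
}}

```text
clock: 13.05
position: [0.5393, -0.1246, 0.0596]
ee_rot: [-2.815, -1.394, -0.0]
force: [-17.6, 4.0, 70.8]
width: 0.749
```

>>> {"op": "jog_arm", "data": {
  "commands": "1 0 0 0 0 0 0; 1 0 0 0 0 0 0; -1 0 0 0 0 0 0; -1 0 0 0 0 0 0; -1 0 0 0 0 0 0"
}}

```text
clock: 13.55
position: [0.5398, -0.125, 0.0604]
ee_rot: [2.815, 1.393, 0.002]
force: [0.9, 0.0, -0.2]
width: 0.958
```

>>> {"op": "jog_arm", "data": {
  "commands": "-1 0 0 0 0 0 0; -1 0 0 0.06 0 0 0; -1 0 0 0.1 0 0 0; -1 0 0 0.16 0 0 0; -1 0 0 0.16 0 0 0"
}}

```text
clock: 14.05
position: [0.5384, -0.125, 0.205]
ee_rot: [-2.816, -1.392, 0.002]
force: [0.7, -0.3, 0.2]
width: 1.002
```

Run:
```python
from h import *
st(); d=shot("wrist","w4"); r=find(d,.07,.085); print(loc([r[0][0],r[0][1],0]) if r else 0); d=shot("side"); find(d)
```

```text
t 14.05 pos [ 0.5384 -0.125   0.205 ] loc [-8.25e-02  2.00e-04  2.05e-01] jaw deg 52.6 |r| 3.141 w 92.2 F [ 0.7 -0.3  0.2] q [-0.35  0.38  0.65  1.82 -0.26  1.03  1.32]
[287 206  76  37] c 539.3 -123.5 yaw 53.5 size 66x32 z 0.079
[-0.082696    0.00190469  0.        ]
[41  0 13  9] c -603.3 48.0 yaw -87.9 size 47x21 z 0.028
[ 6 19 23 14] c -607.2 -63.5 yaw -89.9 size 71x39 z 0.030
[321 120  23  14] c 365.0 304.1 yaw 16.6 size 64x36 z 0.029
[356 135  22  25] c 480.9 320.5 yaw -23.8 size 74x43 z 0.029
[390 156  23  20] c 592.8 336.8 yaw -4.1 size 65x33 z 0.028
[381 215  23  26] c 689.2 177.6 yaw -22.6 size 72x43 z 0.029
```

>>> {"op": "jog_arm", "data": {
  "commands": "-1 0 0 0.064 0 0 -0.0138; -1 0 0 0.064 0 0 -0.0138; -1 0 0 0.064 0 0 -0.0138; -1 0 0 0.064 0 0 -0.0138; -1 0 0 0.064 0 0 -0.0138"
}}

```text
clock: 14.65
position: [0.5389, -0.1248, 0.3003]
ee_rot: [-3.051, -0.749, 0.0]
force: [-0.3, -0.4, -0.1]
width: 0.998
```

>>> {"op": "jog_arm", "data": {
  "commands": "-1 0.0503 0.101 0 0 0 -0.0138; -1 0.0503 0.101 0 0 0 -0.0138; -1 0.0503 0.101 0 0 0 -0.0138; -1 0.0503 0.101 0 0 0 -0.0138; -1 0.0503 0.101 0 0 0 -0.0138"
}}

```text
clock: 15.15
position: [0.6149, 0.028, 0.2995]
ee_rot: [-3.14, -0.076, -0.0]
force: [0.0, -0.4, 0.1]
width: 0.998
```

>>> {"op": "jog_arm", "data": {
  "commands": "-1 0.0503 0.101 0 0 0 -0.0138; -1 0.0503 0.101 0 0 0 -0.0138; -1 0.0503 0.101 0 0 0 -0.0138; -1 0.0503 0.101 0 0 0 -0.0138; -1 0.0503 0.101 0 0 0 -0.0138"
}}

```text
clock: 15.65
position: [0.6904, 0.1796, 0.2993]
ee_rot: [3.084, -0.601, -0.0]
force: [1.7, -1.1, 0.5]
width: 0.997
```

>>> {"op": "jog_arm", "data": {
  "commands": "-1 0 0 -0.12 0 0 0; -1 0 0 -0.12 0 0 0; -1 0 0 -0.12 0 0 0; -1 0 0 -0.12 0 0 0; -1 0 0 0 0 0 0"
}}

```text
clock: 16.15
position: [0.6867, 0.1785, 0.1502]
ee_rot: [3.081, -0.595, -0.013]
force: [-0.3, 0.1, -0.4]
width: 1.002
```

Run:
```python
from h import *
st(); d=shot("wrist","w5"); find(d); st()
```

```text
t 16.15 pos [0.6867 0.1785 0.1502] loc [-0.1478  0.3316  0.1502] jaw deg 158.1 |r| 3.138 w 92.1 F [-0.3  0.1 -0.4] q [-0.79  0.76  0.84  1.46 -0.59  1.19 -0.24]
[94 52 94 68] c 594.8 336.6 yaw -3.1 size 67x32 z 0.029
[  0 135  82  54] c 485.0 318.0 yaw -23.6 size 68x42 z 0.029
[288 202  84  48] c 691.1 177.1 yaw -20.3 size 72x42 z 0.029
t 16.2 pos [0.6884 0.1783 0.1536] loc [-0.1463  0.3324  0.1536] jaw deg 158.1 |r| 3.14 w 92.3 F [ 0.4 -0.2  1. ] q [-0.79  0.76  0.85  1.46 -0.59  1.19 -0.24]
```

>>> {"op": "jog_arm", "data": {
  "commands": "-1 0.005 -0.004 -0.12 0 0 0.002; -1 0 0 -0.12 0 0 0; -1 0 0 -0.12 0 0 0; -1 0 0 -0.09 0 0 0; -1 0 0 -0.035 0 0 0"
}}

```text
clock: 16.7
position: [0.6915, 0.1772, 0.0097]
ee_rot: [3.088, -0.576, -0.001]
force: [-0.6, -0.7, 0.6]
width: 0.999
```

>>> {"op": "jog_arm", "data": {
  "commands": "1 0 0 0 0 0 0; 1 0 0 0 0 0 0; 1 0 0 0 0 0 0; 1 0 0 0 0 0 0; 1 0 0 0 0 0 0"
}}

```text
clock: 17.2
position: [0.6925, 0.1773, 0.0124]
ee_rot: [-3.087, 0.576, -0.003]
force: [-2.6, 0.5, 7.2]
width: 0.774
```

>>> {"op": "jog_arm", "data": {
  "commands": "1 0 0 0 0 0 0; 1 0 0 0 0 0 0; 1 0 0 0.05 0 0 0; 1 0 0 0.1 0 0 0; 1 0 0 0.15 0 0 0"
}}

```text
clock: 17.7
position: [0.6895, 0.1769, 0.0996]
ee_rot: [3.086, -0.577, -0.007]
force: [0.1, 0.8, -4.2]
width: 0.771
```

Run:
```python
from h import *
st()
```

```text
t 17.7 pos [0.6895 0.1769 0.0996] loc [-0.1446  0.332   0.0996] jaw deg 158.8 |r| 3.14 w 70.9 F [ 0.1  0.8 -4.2] q [-0.77  0.81  0.81  1.51 -0.63  1.1  -0.2 ]
```

>>> {"op": "jog_arm", "data": {
  "commands": "1 0 0 0.14 0 0 0.0137; 1 0 0 0.14 0 0 0.0137; 1 0 0 0.14 0 0 0.0137; 1 0 0 0.14 0 0 0.0137; 1 0 0 0.14 0 0 0.0137"
}}

```text
clock: 18.2
position: [0.6908, 0.1763, 0.3131]
ee_rot: [3.14, 0.1, 0.001]
force: [1.2, 0.5, -4.9]
width: 0.771
```

>>> {"op": "jog_arm", "data": {
  "commands": "1 -0.04 -0.108 0 0 0 0.0137; 1 -0.04 -0.108 0 0 0 0.0137; 1 -0.04 -0.108 0 0 0 0.0137; 1 -0.04 -0.108 0 0 0 0.0137; 1 -0.04 -0.108 0 0 0 0.0137"
}}

```text
clock: 18.7
position: [0.6302, 0.013, 0.3111]
ee_rot: [3.046, 0.768, 0.0]
force: [0.6, -0.5, -4.8]
width: 0.772
```

>>> {"op": "jog_arm", "data": {
  "commands": "1 -0.04 -0.108 0 0 0 0.0137; 1 -0.04 -0.108 0 0 0 0.0137; 1 -0.04 -0.108 0 0 0 0.0137; 1 -0.04 -0.108 0 0 0 0.0137; 1 -0.04 -0.108 0 0 0 0.0137"
}}

```text
clock: 19.2
position: [0.57, -0.1489, 0.3111]
ee_rot: [2.812, 1.401, 0.0]
force: [-0.1, -0.2, -4.9]
width: 0.773
```

>>> {"op": "jog_arm", "data": {
  "commands": "1 0 0 -0.12 0 0 0; 1 0 0 -0.12 0 0 0; 1 0 0 -0.12 0 0 0; 1 0 0 -0.12 0 0 0; 1 0 0 0 0 0 0"
}}

```text
clock: 19.7
position: [0.568, -0.1463, 0.1627]
ee_rot: [-2.81, -1.394, 0.01]
force: [-1.9, 0.5, -4.5]
width: 0.771
```

Run:
```python
from h import *
st(); d=shot("wrist","w6"); st(); L=loc(cloud(d)); r=find(d,.07,.085); [print(loc([a[0],a[1],0])) for a in r]
for v in range(180,310,8): print(v,[L[v,u].round(3).tolist() for u in (290,323,360)])
```

```text
t 19.7 pos [ 0.568  -0.1463  0.1627] loc [-0.046   0.0011  0.1627] jaw deg 52.8 |r| 3.137 w 70.9 F [-1.9  0.5 -4.5] q [-0.26  0.48  0.6   1.78 -0.32  0.99  1.39]
t 19.75 pos [ 0.5697 -0.147   0.1655] loc [-0.0442  0.0016  0.1655] jaw deg 52.8 |r| 3.139 w 71.0 F [ 0.3 -0.3 -4.4] q [-0.26  0.48  0.61  1.77 -0.32  0.99  1.39]
[279 169  91  44] c 539.1 -123.1 yaw 53.3 size 66x31 z 0.079
[-0.08308654  0.00206276  0.        ]
180 [[-0.092, -0.023, 0.079], [-0.092, 0.001, 0.079], [-0.091, 0.028, 0.078]]
188 [[-0.086, -0.023, 0.079], [-0.086, 0.001, 0.079], [-0.086, 0.028, 0.08]]
196 [[-0.08, -0.023, 0.078], [-0.08, 0.001, 0.079], [-0.08, 0.028, 0.079]]
204 [[-0.074, -0.023, 0.079], [-0.074, 0.001, 0.08], [-0.074, 0.028, 0.08]]
212 [[-0.068, -0.023, 0.078], [-0.068, 0.001, 0.079], [-0.068, 0.028, 0.079]]
220 [[-0.055, -0.027, 0.051], [-0.056, 0.001, 0.051], [-0.056, 0.032, 0.051]]
228 [[-0.048, -0.027, 0.051], [-0.049, 0.001, 0.051], [-0.048, 0.032, 0.05]]
236 [[-0.042, -0.027, 0.051], [-0.042, 0.001, 0.051], [-0.042, 0.032, 0.051]]
244 [[-0.035, -0.027, 0.051], [-0.034, 0.001, 0.05], [-0.035, 0.032, 0.052]]
252 [[-0.028, -0.027, 0.052], [-0.028, 0.001, 0.051], [-0.028, 0.032, 0.051]]
260 [[-0.066, -0.013, 0.178], [-0.066, 0.002, 0.177], [-0.066, 0.018, 0.177]]
268 [[-0.063, -0.013, 0.18], [-0.063, 0.002, 0.18], [-0.063, 0.018, 0.179]]
276 [[-0.059, -0.014, 0.179], [-0.059, 0.002, 0.18], [-0.059, 0.018, 0.18]]
284 [[-0.055, -0.014, 0.179], [-0.055, 0.002, 0.18], [-0.055, 0.019, 0.179]]
292 [[-0.051, -0.014, 0.179], [-0.051, 0.002, 0.179], [-0.051, 0.019, 0.179]]
300 [[-0.047, -0.014, 0.179], [-0.047, 0.002, 0.179], [-0.047, 0.019, 0.179]]
308 [[-0.077, -0.007, 0.243], [-0.077, 0.002, 0.244], [-0.077, 0.011, 0.244]]
```

View pics/w6.png

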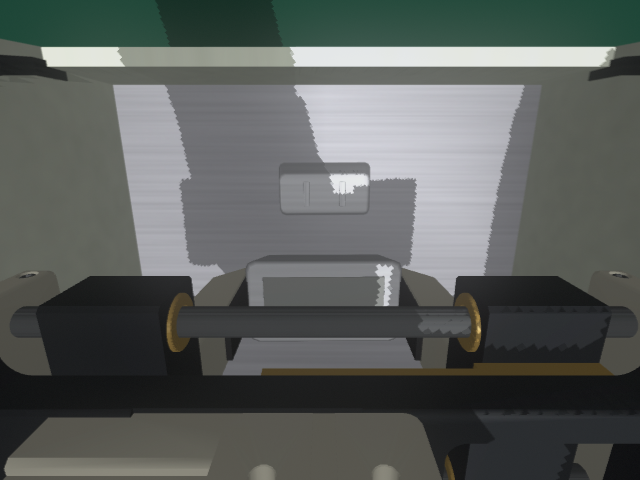

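The wrist view shows the held wide-up ingot at (323,280), parallel to the laid narrow-up ingot at (324,195). The planned spacing is 38.5 mm. I'm lowering gently.

>>> {"op": "jog_arm", "data": {
  "commands": "1 0 0 -0.1 0 0 0; 1 0 0 -0.1 0 0 0; 1 0 0 -0.08 0 0 0; 1 0 0 -0.03 0 0 0; 1 0 0 -0.01 0 0 0"
}}

```text
clock: 20.25
position: [0.5724, -0.1474, 0.0714]
ee_rot: [2.813, 1.397, 0.002]
force: [0.5, -0.6, -4.4]
width: 0.771
```

>>> {"op": "jog_arm", "data": {
  "commands": "1 0 0 -0.005 0 0 0; 1 0 0 -0.005 0 0 0; 1 0 0 -0.005 0 0 0; 1 0 0 0 0 0 0; 1 0 0 0 0 0 0"
}}

```text
clock: 20.75
position: [0.5716, -0.1471, 0.066]
ee_rot: [2.813, 1.398, 0.001]
force: [0.2, 0.2, -4.8]
width: 0.771
```

>>> {"op": "jog_arm", "data": {
  "commands": "1 -0.004 0.003 -0.004 0 0 0; 1 0 0 -0.003 0 0 0; 1 0 0 -0.002 0 0 0; 1 0 0 0 0 0 0; 1 0 0 0 0 0 0"
}}

```text
clock: 21.25
position: [0.5703, -0.1462, 0.0629]
ee_rot: [-2.814, -1.397, 0.0]
force: [-0.1, 0.2, -5.2]
width: 0.772
```

>>> {"op": "jog_arm", "data": {
  "commands": "-1 0 0 0 0 0 0; -1 0 0 0 0 0 0; -1 0 0 0 0 0 0; -1 0 0 0 0 0 0; -1 0 0 0.03 0 0 0"
}}

```text
clock: 21.75
position: [0.5696, -0.146, 0.0715]
ee_rot: [-2.813, -1.397, 0.002]
force: [-0.2, 0.7, 0.5]
width: 0.999
```

>>> {"op": "jog_arm", "data": {
  "commands": "-1 0 0 0.08 0 0 0; -1 0 0 0.12 0 0 0; -1 0 0 0.14 0 0 0; -1 0 0 0.1 0 0 0; -1 0 0 0 0 0 0"
}}

```text
clock: 22.25
position: [0.5726, -0.1474, 0.2091]
ee_rot: [2.81, 1.395, 0.01]
force: [0.2, 1.2, 0.6]
width: 0.996
```

Run:
```python
from h import *
st(); d=shot("wrist","w7"); L=loc(cloud(d))
for nm,r in (("store",find(d,.07,.09)),):
    [print(nm,loc([a[0],a[1],0]).round(4)) for a in r]
for v in range(150,300,6): print(v,[L[v,u].round(3).tolist() for u in (290,323,360)])
print("side"); find(shot("side")); print("top"); find(shot("top"))
```

```text
t 22.25 pos [ 0.5726 -0.1474  0.2091] loc [-0.0417  0.003   0.2091] jaw deg 52.8 |r| 3.137 w 91.6 F [0.2 1.2 0.6] q [-0.28  0.43  0.63  1.73 -0.29  1.07  1.37]
[283 157  77  37] c 538.3 -122.6 yaw 52.8 size 66x30 z 0.079
[283 198  80  46] c 571.2 -146.1 yaw 53.8 size 71x42 z 0.079
store [-0.084  0.002  0.   ]
store [-0.0436  0.0032  0.    ]
150 [[-0.104, -0.027, 0.051], [-0.104, 0.004, 0.05], [-0.104, 0.038, 0.05]]
156 [[-0.1, -0.025, 0.066], [-0.1, 0.004, 0.067], [-0.099, 0.038, 0.052]]
162 [[-0.095, -0.024, 0.078], [-0.095, 0.004, 0.078], [-0.116, 0.003, 0.367]]
168 [[-0.09, -0.024, 0.078], [-0.09, 0.004, 0.079], [-0.088, 0.038, 0.051]]
174 [[-0.085, -0.024, 0.079], [-0.085, 0.004, 0.08], [-0.082, 0.038, 0.051]]
180 [[-0.08, -0.025, 0.078], [-0.08, 0.004, 0.079], [-0.077, 0.038, 0.052]]
186 [[-0.075, -0.025, 0.079], [-0.075, 0.004, 0.08], [-0.071, 0.039, 0.051]]
192 [[-0.07, -0.025, 0.079], [-0.07, 0.004, 0.079], [-0.066, 0.039, 0.051]]
198 [[-0.06, -0.028, 0.051], [-0.065, 0.004, 0.078], [-0.06, 0.039, 0.05]]
204 [[-0.06, -0.025, 0.08], [-0.06, 0.004, 0.079], [-0.059, 0.036, 0.079
[... 923 characters left out ...]
 [[0.017, -0.028, 0.075], [0.016, 0.004, 0.075], [0.016, 0.039, 0.076]]
288 [[0.034, -0.03, 0.051], [0.034, 0.004, 0.051], [0.034, 0.042, 0.05]]
294 [[0.041, -0.03, 0.05], [0.04, 0.004, 0.052], [0.041, 0.042, 0.051]]
side
[30  0 20 11] c -613.9 29.4 yaw 24.0 size 64x34 z 0.030
[11 18 16 15] c -602.8 -61.3 yaw 80.9 size 63x22 z 0.030
[320 120  22  16] c 364.2 305.4 yaw 14.9 size 66x34 z 0.029
[356 135  20  25] c 479.5 320.2 yaw -20.6 size 75x44 z 0.029
[390 156  23  21] c 593.2 338.1 yaw -0.4 size 67x34 z 0.028
top
[210 216  11  20] c 591.6 337.6 yaw -4.8 size 64x32 z 0.028
[211 249  18  20] c 481.1 321.4 yaw -24.1 size 71x41 z 0.028
[217 285  13  20] c 363.8 304.7 yaw 18.0 size 67x31 z 0.028
```

Run:
```python
from h import *
for n in("top","side"):
    d=shot(n); P=cloud(d); hsv=cv2.cvtColor(d["pixels"],cv2.COLOR_RGB2HSV)
    m=(hsv[...,0]>20)&(hsv[...,0]<35)&(hsv[...,1]>120)&(hsv[...,2]>100)&(P[...,2]<.05)&(P[...,2]>.015)&(P[...,0]>.5)&(P[...,0]<.9)&(P[...,1]>.1)
    q=P[m]; print(n,"tape",cv2.minEnclosingCircle(q[:,:2].astype(np.float32)*1000))
    m=(P[...,2]>.05)&(P[...,2]<.13)&(P[...,0]>.3)&(P[...,0]<.7)&(P[...,1]>.4)&(P[...,1]<.7)
    q=P[m]; print("psu",np.percentile(q,[2,98],axis=0).round(3).tolist())
```

```text
top tape ((668.7119140625, 426.7874755859375), 158.60336303710938)
psu [[0.437, 0.487, 0.053], [0.582, 0.55, 0.112]]
side tape ((730.3557739257812, 328.2015380859375), 46.24813461303711)
psu [[0.438, 0.485, 0.053], [0.583, 0.551, 0.112]]
```

>>> {"op": "jog_arm", "data": {
  "commands": "-1 0 0 0.06 0 0 -0.0076; -1 0 0 0.06 0 0 -0.0076; -1 0 0 0.06 0 0 -0.0076; -1 0 0 0.06 0 0 -0.0076; -1 0 0 0.06 0 0 -0.0076"
}}

```text
clock: 23.0
position: [0.5697, -0.146, 0.2935]
ee_rot: [-2.96, -1.049, 0.003]
force: [-0.1, -0.3, -0.4]
width: 1.001
```

>>> {"op": "jog_arm", "data": {
  "commands": "-1 0.0045 0.107 0 0 0 -0.0076; -1 0.0045 0.107 0 0 0 -0.0076; -1 0.0045 0.107 0 0 0 -0.0076; -1 0.0045 0.107 0 0 0 -0.0076; -1 0.0045 0.107 0 0 0 -0.0076"
}}

```text
clock: 23.5
position: [0.5765, 0.0156, 0.2928]
ee_rot: [3.065, 0.689, -0.003]
force: [1.0, -0.0, 0.5]
width: 0.999
```

>>> {"op": "jog_arm", "data": {
  "commands": "-1 0.0045 0.107 0 0 0 -0.0076; -1 0.0045 0.107 0 0 0 -0.0076; -1 0.0045 0.107 0 0 0 -0.0076; -1 0.0045 0.107 0 0 0 -0.0076; -1 0.0045 0.107 0 0 0 -0.0076"
}}

```text
clock: 24.0
position: [0.5832, 0.1761, 0.2927]
ee_rot: [3.125, 0.319, -0.003]
force: [0.0, 0.2, 0.3]
width: 0.998
```

>>> {"op": "jog_arm", "data": {
  "commands": "-1 0.0045 0.107 0 0 0 -0.0076; -1 0.0045 0.107 0 0 0 -0.0076; -1 0.0045 0.107 0 0 0 -0.0076; -1 0.0045 0.107 0 0 0 -0.0076; -1 0.0045 0.107 0 0 0 -0.0076"
}}

```text
clock: 24.5
position: [0.59, 0.3365, 0.2925]
ee_rot: [3.14, -0.055, -0.003]
force: [1.0, 0.2, 0.8]
width: 1.002
```

>>> {"op": "jog_arm", "data": {
  "commands": "-1 0 0 -0.1 0 0 0; -1 0 0 -0.1 0 0 0; -1 0 0 -0.1 0 0 0; -1 0 0 -0.08 0 0 0; -1 0 0 0 0 0 0"
}}

```text
clock: 25.0
position: [0.5879, 0.3345, 0.1752]
ee_rot: [3.137, -0.052, -0.01]
force: [0.3, 0.5, -0.1]
width: 0.996
```

Run:
```python
from h import *
st(); d=shot("wrist","w8"); st(); find(d)
```

```text
t 25.0 pos [0.5879 0.3345 0.1752] loc [-0.3209  0.3961  0.1752] jaw deg 178.1 |r| 3.137 w 91.6 F [ 0.3  0.5 -0.1] q [-1.04  0.65  0.75  1.53 -0.47  1.15 -0.23]
t 25.05 pos [0.5892 0.3348 0.1777] loc [-0.32    0.3971  0.1777] jaw deg 178.1 |r| 3.139 w 91.9 F [ 0.1 -0.1 -0.3] q [-1.04  0.65  0.75  1.53 -0.47  1.15 -0.23]
[296 198  72  35] c 594.4 337.9 yaw -3.4 size 67x32 z 0.029
[174 206  82  63] c 482.3 319.8 yaw -23.6 size 72x43 z 0.029
[ 62 232  76  44] c 366.2 304.1 yaw 16.3 size 67x33 z 0.029
```

View pics/w8.png

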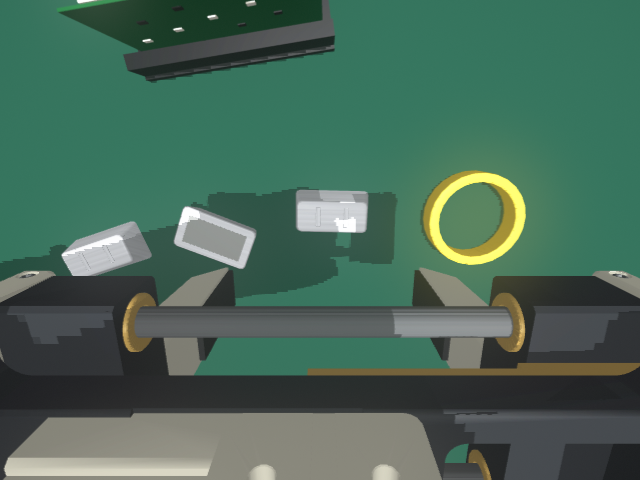

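The wrist view shows the target narrow-up ingot at (332,211). The tape ring is at (475,218), which leaves about 26 mm beside the right finger, and the wide-up ingot at (215,237) is near the left one. I'll go down with the jaws slightly narrowed.

>>> {"op": "jog_arm", "data": {
  "commands": "-0.83 0.013 0.005 -0.13 0 0 -0.002; -0.83 0 0 -0.13 0 0 0; -0.83 0 0 -0.13 0 0 0; -0.83 0 0 -0.11 0 0 0; -0.83 0 0 -0.06 0 0 0"
}}

```text
clock: 25.55
position: [0.594, 0.3367, 0.0104]
ee_rot: [3.14, -0.071, -0.002]
force: [-1.1, -0.4, 0.1]
width: 0.919
```

>>> {"op": "jog_arm", "data": {
  "commands": "1 0 0 0 0 0 0; 1 0 0 0 0 0 0; 1 0 0 0 0 0 0; 1 0 0 0 0 0 0; 1 0 0 0 0 0 0"
}}

```text
clock: 26.05
position: [0.5956, 0.3373, 0.0139]
ee_rot: [-3.139, 0.072, -0.004]
force: [-1.3, -0.5, 7.4]
width: 0.735
```

>>> {"op": "jog_arm", "data": {
  "commands": "1 0 0 0 0 0 0; 1 0 0 0 0 0 0; 1 0 0 0.05 0 0 0; 1 0 0 0.1 0 0 0; 1 0 0 0.15 0 0 0"
}}

```text
clock: 26.55
position: [0.5923, 0.3362, 0.1012]
ee_rot: [3.138, -0.072, -0.007]
force: [0.5, 1.6, -4.0]
width: 0.736
```

Run:
```python
from h import *
st(); find(shot("side"))
```

```text
t 26.55 pos [0.5923 0.3362 0.1012] loc [-0.3184  0.4001  0.1012] jaw deg 177.4 |r| 3.139 w 67.7 F [ 0.5  1.6 -4. ] q [-1.01  0.73  0.71  1.59 -0.53  1.03 -0.2 ]
[18 13 15 13] c -604.9 -35.8 yaw -79.9 size 56x27 z 0.030
[321 120  21  13] c 363.0 303.6 yaw 20.8 size 62x30 z 0.028
[359 135  18  24] c 480.1 320.3 yaw -25.3 size 73x41 z 0.029
```

>>> {"op": "jog_arm", "data": {
  "commands": "1 0 0 0.132 0 0 -0.0064; 1 0 0 0.132 0 0 -0.0064; 1 0 0 0.132 0 0 -0.0064; 1 0 0 0.132 0 0 -0.0064; 1 0 0 0.132 0 0 -0.0064"
}}

```text
clock: 27.1
position: [0.5938, 0.3364, 0.3023]
ee_rot: [-3.117, 0.39, 0.0]
force: [0.5, -0.1, -5.7]
width: 0.738
```

>>> {"op": "jog_arm", "data": {
  "commands": "1 -0.006 -0.101 0 0 0 -0.0064; 1 -0.006 -0.101 0 0 0 -0.0064; 1 -0.006 -0.101 0 0 0 -0.0064; 1 -0.006 -0.101 0 0 0 -0.0064; 1 -0.006 -0.101 0 0 0 -0.0064"
}}

```text
clock: 27.6
position: [0.5847, 0.1838, 0.3005]
ee_rot: [-3.062, 0.701, 0.001]
force: [1.4, -0.2, -4.4]
width: 0.74
```

>>> {"op": "jog_arm", "data": {
  "commands": "1 -0.006 -0.101 0 0 0 -0.0064; 1 -0.006 -0.101 0 0 0 -0.0064; 1 -0.006 -0.101 0 0 0 -0.0064; 1 -0.006 -0.101 0 0 0 -0.0064; 1 -0.006 -0.101 0 0 0 -0.0064"
}}

```text
clock: 28.1
position: [0.5759, 0.0317, 0.3002]
ee_rot: [-2.976, 1.006, 0.0]
force: [0.8, -0.7, -5.4]
width: 0.739
```

>>> {"op": "jog_arm", "data": {
  "commands": "1 -0.006 -0.101 0 0 0 0; 1 -0.006 -0.101 0 0 0 0; 1 -0.006 -0.101 0 0 0 0; 1 -0.006 -0.101 0 0 0 0; 1 -0.006 -0.101 0 0 0 0"
}}

```text
clock: 28.6
position: [0.5667, -0.1197, 0.3002]
ee_rot: [-2.977, 1.003, -0.0]
force: [1.2, -0.0, -5.2]
width: 0.739
```

>>> {"op": "jog_arm", "data": {
  "commands": "1 0 0 -0.12 0 0 0; 1 0 0 -0.12 0 0 0; 1 0 0 -0.12 0 0 0; 1 0 0 0 0 0 0; 1 0 0 0 0 0 0"
}}

```text
clock: 29.1
position: [0.5673, -0.1185, 0.1928]
ee_rot: [2.977, -1.003, -0.0]
force: [1.7, -0.4, -4.0]
width: 0.735
```

Run:
```python
from h import *
st(); d=shot("wrist","w9"); st(); L=loc(cloud(d))
for v in range(200,310,8): print(v,[L[v,u].round(3).tolist() for u in (275,290,323,360)])
```

```text
t 29.1 pos [ 0.5673 -0.1185  0.1928] loc [-0.0634  0.0228  0.1928] jaw deg 142.8 |r| 3.141 w 67.6 F [ 1.7 -0.4 -4. ] q [-0.52  0.52  0.95  1.78 -0.47  1.09 -0.06]
t 29.15 pos [ 0.5681 -0.1187  0.1938] loc [-0.0626  0.0232  0.1938] jaw deg 142.8 |r| 3.141 w 67.7 F [ 0.8  0.9 -4.5] q [-0.52  0.52  0.95  1.78 -0.47  1.09 -0.06]
200 [[-0.108, 0.043, 0.05], [-0.094, 0.043, 0.051], [-0.064, 0.043, 0.05], [-0.031, 0.043, 0.052]]
208 [[-0.108, 0.035, 0.05], [-0.093, 0.037, 0.058], [-0.064, 0.036, 0.056], [-0.03, 0.036, 0.052]]
216 [[-0.108, 0.028, 0.05], [-0.092, 0.034, 0.077], [-0.064, 0.034, 0.078], [-0.033, 0.035, 0.08]]
224 [[-0.108, 0.02, 0.05], [-0.092, 0.028, 0.079], [-0.064, 0.027, 0.078], [-0.033, 0.028, 0.08]]
232 [[-0.109, 0.013, 0.052], [-0.092, 0.021, 0.079], [-0.064, 0.02, 0.077], [-0.033, 0.021, 0.08]]
240 [[-0.109, 0.005, 0.051], [-0.092, 0.013, 0.078], [-0.064, 0.013, 0.078], [-0.033, 0.014, 0.08]]
248 [[-0.088, 0.043, 0.189], [-0.081, 0.042, 0.188], [-0.064, 0.042, 0.188], [-0.045, 0.042, 0.187]]
256 [[-0.088, 0.041, 0.195], [-0.08, 0.04, 0.195], [-0.064, 0.041, 0.196], [-0.045, 0.04, 0.195]]
264 [[-0.087, 0.039, 0.202], [-0.08, 0.039, 0.202], [-0.064, 0.039, 0.201], [-0.046, 0.039, 0.201]]
272 [[-0.086, 0.037, 0.207], [-0.079, 0.037, 0.207], [-0.064, 0.037, 0.207], [-0.047, 0.037, 0.207]]
280 [[-0.086, 0.033, 0.208], [-0.079, 0.033, 0.207], [-0.064, 0.034, 0.208], [-0.047, 0.033, 0.208]]
288 [[-0.086, 0.029, 0.207], [-0.079, 0.03, 0.209], [-0.064, 0.029, 0.208], [-0.047, 0.029, 0.208]]
296 [[-0.086, 0.025, 0.207], [-0.079, 0.025, 0.207], [-0.064, 0.025, 0.207], [-0.046, 0.025, 0.207]]
304 [[-0.087, 0.021, 0.208], [-0.08, 0.021, 0.207], [-0.064, 0.021, 0.208], [-0.046, 0.021, 0.208]]
```

View pics/w9.png

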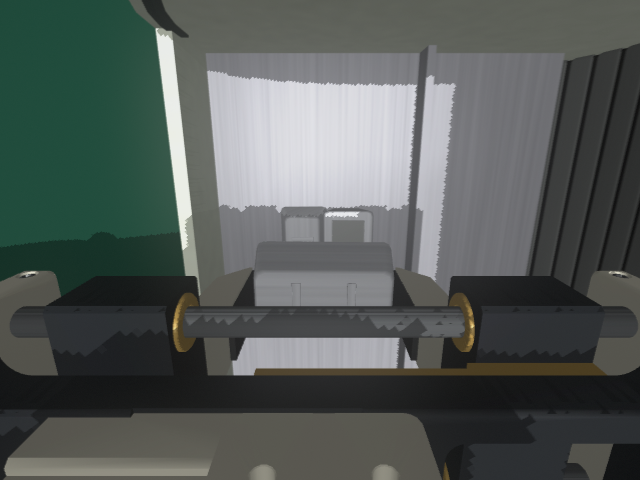

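The wrist view shows the held ingot centred square across the bottom pair, whose ends show at (302,225) and (348,228). I'm lowering.

>>> {"op": "jog_arm", "data": {
  "commands": "1 -0.005 0 -0.11 0 0 0; 1 0 0 -0.11 0 0 0; 1 0 0 -0.075 0 0 0; 1 0 0 -0.02 0 0 0; 1 0 0 -0.005 0 0 0"
}}

```text
clock: 29.65
position: [0.5669, -0.1181, 0.0972]
ee_rot: [-2.978, 1.001, -0.003]
force: [0.5, -0.5, -4.3]
width: 0.736
```

>>> {"op": "jog_arm", "data": {
  "commands": "1 0 0 -0.003 0 0 0; 1 0 0 -0.003 0 0 0; 1 0 0 -0.003 0 0 0; 1 0 0 0 0 0 0; 1 0 0 0 0 0 0"
}}

```text
clock: 30.15
position: [0.5661, -0.1176, 0.0935]
ee_rot: [-2.978, 1.001, -0.001]
force: [-0.3, -0.3, -5.2]
width: 0.74
```

Run:
```python
from h import *
st()
```

```text
t 30.15 pos [ 0.5661 -0.1176  0.0935] loc [-0.0649  0.0228  0.0935] jaw deg 142.8 |r| 3.141 w 68.1 F [-0.3 -0.3 -5.2] q [-0.45  0.63  0.84  1.88 -0.6   0.9   0.04]
```

>>> {"op": "jog_arm", "data": {
  "commands": "1 0 0 -0.003 0 0 0; 1 0 0 -0.002 0 0 0; 1 0 0 0 0 0 0; -1 0 0 0 0 0 0; -1 0 0 0 0 0 0"
}}

```text
clock: 30.65
position: [0.5664, -0.118, 0.0921]
ee_rot: [2.978, -1.001, 0.002]
force: [0.0, 0.1, 0.1]
width: 0.867
```

>>> {"op": "jog_arm", "data": {
  "commands": "-1 0 0 0 0 0 0; -1 0 0 0 0 0 0; -1 0 0 0.05 0 0 0; -1 0 0 0.12 0 0 0; -1 0 0 0.16 0 0 0"
}}

```text
clock: 31.15
position: [0.5647, -0.1175, 0.1914]
ee_rot: [2.976, -1.002, -0.005]
force: [1.3, -0.4, -0.7]
width: 0.999
```

Run:
```python
from h import *
st(); d=shot("wrist","w10"); [print(loc([a[0],a[1],0]).round(4)) for a in find(d,.1,.115)+find(d,.07,.09)]
L=loc(cloud(d))
for v in range(200,300,8): print(v,[L[v,u].round(3).tolist() for u in (300,323,350)])
find(shot("side")); find(shot("top"))
```

```text
t 31.15 pos [ 0.5647 -0.1175  0.1914] loc [-0.066   0.022   0.1914] jaw deg 142.8 |r| 3.14 w 91.9 F [ 1.3 -0.4 -0.7] q [-0.53  0.52  0.95  1.79 -0.47  1.08 -0.06]
[282 215  87  42] c 566.3 -116.9 yaw -37.6 size 66x32 z 0.107
[-0.0652  0.0235  0.    ]
200 [[-0.088, 0.042, 0.051], [-0.067, 0.042, 0.05], [-0.042, 0.042, 0.05]]
208 [[-0.085, 0.042, 0.088], [-0.067, 0.042, 0.087], [-0.045, 0.042, 0.086]]
216 [[-0.084, 0.039, 0.102], [-0.067, 0.039, 0.101], [-0.046, 0.039, 0.101]]
224 [[-0.084, 0.034, 0.106], [-0.067, 0.034, 0.107], [-0.046, 0.034, 0.106]]
232 [[-0.084, 0.028, 0.107], [-0.067, 0.028, 0.107], [-0.046, 0.028, 0.107]]
240 [[-0.084, 0.022, 0.107], [-0.067, 0.022, 0.107], [-0.046, 0.022, 0.108]]
248 [[-0.084, 0.015, 0.107], [-0.067, 0.015, 0.107], [-0.046, 0.015, 0.107]]
256 [[-0.084, 0.008, 0.106], [-0.067, 0.009, 0.107], [-0.046, 0.008, 0.106]]
264 [[-0.087, -0.009, 0.078], [-0.067, -0.009, 0.077], [-0.044, -0.008, 0.08]]
272 [[-0.087, -0.017, 0.078], [-0.067, -0.017, 0.078], [-0.043, -0.016, 0.078]]
280 [[-0.087, -0.023, 0.08], [-0.067, -0.024, 0.079], [-0.043, -0.024, 0.079]]
288 [[-0.089, -0.044, 0.051], [-0.067, -0.045, 0.051], [-0.066, 0.096, 0.35]]
296 [[-0.089, -0.054, 0.05], [-0.067, -0.053, 0.052], [-0.04, -0.053, 0.051]]
[30  0 24 12] c -605.5 32.5 yaw 41.7 size 66x48 z 0.029
[321 120  23  15] c 364.2 304.0 yaw 14.8 size 69x35 z 0.028
[357 136  21  23] c 480.3 320.3 yaw -24.8 size 72x42 z 0.028
[210 249  19  21] c 480.3 321.9 yaw -23.8 size 69x42 z 0.028
[217 284  13  21] c 365.2 305.6 yaw 17.3 size 65x32 z 0.028
```

>>> {"op": "jog_arm", "data": {
  "commands": "-1 0 0 0.072 0 0 0; -1 0 0 0.072 0 0 0; -1 0 0 0.072 0 0 0; -1 0 0 0.072 0 0 0; -1 0 0 0.072 0 0 0"
}}

```text
clock: 31.8
position: [0.5654, -0.1176, 0.2994]
ee_rot: [2.977, -1.002, -0.002]
force: [0.4, 0.3, -0.1]
width: 0.996
```

>>> {"op": "jog_arm", "data": {
  "commands": "-1 -0.0188 0.097 0 0 0 0.0024; -1 -0.0188 0.097 0 0 0 0.0024; -1 -0.0188 0.097 0 0 0 0.0024; -1 -0.0188 0.097 0 0 0 0.0024; -1 -0.0188 0.097 0 0 0 0.0024"
}}

```text
clock: 32.3
position: [0.5369, 0.0289, 0.2986]
ee_rot: [3.013, -0.888, -0.001]
force: [0.5, 0.5, 0.1]
width: 1.0
```

>>> {"op": "jog_arm", "data": {
  "commands": "-1 -0.0188 0.097 0 0 0 0.0024; -1 -0.0188 0.097 0 0 0 0.0024; -1 -0.0188 0.097 0 0 0 0.0024; -1 -0.0188 0.097 0 0 0 0.0024; -1 -0.0188 0.097 0 0 0 0.0024"
}}

```text
clock: 32.8
position: [0.5087, 0.1743, 0.2986]
ee_rot: [3.045, -0.773, -0.001]
force: [0.6, 0.8, 0.1]
width: 1.001
```

>>> {"op": "jog_arm", "data": {
  "commands": "-1 -0.0188 0.097 0 0 0 0.0024; -1 -0.0188 0.097 0 0 0 0.0024; -1 -0.0188 0.097 0 0 0 0.0024; -1 -0.0188 0.097 0 0 0 0.0024; -1 -0.0188 0.097 0 0 0 0.0024"
}}

```text
clock: 33.3
position: [0.4807, 0.3204, 0.2987]
ee_rot: [3.072, -0.658, -0.001]
force: [0.7, 0.5, -0.3]
width: 1.0
```

>>> {"op": "jog_arm", "data": {
  "commands": "-1 0 0 -0.12 0 0 0; -1 0 0 -0.12 0 0 0; -1 0 0 -0.12 0 0 0; -1 0 0 -0.1 0 0 0; -1 0 0 0 0 0 0"
}}

```text
clock: 33.8
position: [0.4788, 0.3184, 0.1571]
ee_rot: [3.067, -0.657, -0.007]
force: [-0.5, 0.9, -0.1]
width: 1.001
```

Run:
```python
from h import *
st(); d=shot("wrist"); st(); find(d)
```

```text
t 33.8 pos [0.4788 0.3184 0.1571] loc [-0.398   0.3174  0.1571] jaw deg 155.8 |r| 3.136 w 92.1 F [-0.5  0.9 -0.1] q [-1.26  0.54  0.86  1.83 -0.47  1.01 -0.63]
t 33.85 pos [0.4804 0.3187 0.1596] loc [-0.397   0.3185  0.1596] jaw deg 155.8 |r| 3.138 w 91.4 F [0.3 0.1 0.4] q [-1.26  0.53  0.86  1.82 -0.47  1.01 -0.63]
[286 198  82  47] c 482.1 319.7 yaw -23.3 size 72x42 z 0.029
```

>>> {"op": "jog_arm", "data": {
  "commands": "-1 0.003 0.003 -0.12 0 0 0.001; -1 0 0 -0.12 0 0 0; -1 0 0 -0.12 0 0 0; -1 0 0 -0.1 0 0 0; -1 0 0 -0.04 0 0 0"
}}

```text
clock: 34.35
position: [0.4822, 0.3203, 0.01]
ee_rot: [3.074, -0.648, -0.001]
force: [0.5, -0.3, 0.1]
width: 1.0
```

>>> {"op": "jog_arm", "data": {
  "commands": "1 0 0 0 0 0 0; 1 0 0 0 0 0 0; 1 0 0 0 0 0 0; 1 0 0 0 0 0 0; 1 0 0 0 0 0 0"
}}

```text
clock: 34.85
position: [0.4833, 0.3206, 0.0126]
ee_rot: [-3.071, 0.648, -0.002]
force: [-1.7, 0.9, 8.5]
width: 0.772
```

>>> {"op": "jog_arm", "data": {
  "commands": "1 0 0 0 0 0 0; 1 0 0 0 0 0 0; 1 0 0 0.05 0 0 0; 1 0 0 0.1 0 0 0; 1 0 0 0.15 0 0 0"
}}

```text
clock: 35.35
position: [0.4804, 0.3188, 0.1009]
ee_rot: [3.07, -0.649, -0.004]
force: [0.6, 1.9, -5.3]
width: 0.77
```

Run:
```python
from h import *
st(); find(shot("side"))
```

```text
t 35.35 pos [0.4804 0.3188 0.1009] loc [-0.397   0.3186  0.1009] jaw deg 156.1 |r| 3.138 w 70.8 F [ 0.6  1.9 -5.3] q [-1.22  0.6   0.8   1.88 -0.55  0.9  -0.57]
[29  0 17 11] c -617.4 22.4 yaw 25.5 size 56x32 z 0.030
[322 120  22  15] c 364.6 305.2 yaw 18.9 size 65x35 z 0.028
```

>>> {"op": "jog_arm", "data": {
  "commands": "1 0 0 0.132 0 0 0; 1 0 0 0.132 0 0 0; 1 0 0 0.132 0 0 0; 1 0 0 0.132 0 0 0; 1 0 0 0.132 0 0 0"
}}

```text
clock: 35.9
position: [0.4816, 0.3188, 0.3011]
ee_rot: [3.073, -0.651, -0.001]
force: [0.2, 1.2, -4.9]
width: 0.772
```

>>> {"op": "jog_arm", "data": {
  "commands": "1 0.0136 -0.104 0 0 0 -0.00246; 1 0.0136 -0.104 0 0 0 -0.00246; 1 0.0136 -0.104 0 0 0 -0.00246; 1 0.0136 -0.104 0 0 0 -0.00246; 1 0.0136 -0.104 0 0 0 -0.00246"
}}

```text
clock: 36.4
position: [0.5018, 0.1602, 0.298]
ee_rot: [3.044, -0.772, -0.003]
force: [-0.3, -0.1, -4.8]
width: 0.772
```

>>> {"op": "jog_arm", "data": {
  "commands": "1 0.0136 -0.104 0 0 0 -0.00246; 1 0.0136 -0.104 0 0 0 -0.00246; 1 0.0136 -0.104 0 0 0 -0.00246; 1 0.0136 -0.104 0 0 0 -0.00246; 1 0.0136 -0.104 0 0 0 -0.00246"
}}

```text
clock: 36.9
position: [0.5215, 0.0044, 0.298]
ee_rot: [3.013, -0.89, -0.003]
force: [1.1, 0.3, -5.7]
width: 0.77
```

>>> {"op": "jog_arm", "data": {
  "commands": "1 0.0136 -0.104 0 0 0 -0.00246; 1 0.0136 -0.104 0 0 0 -0.00246; 1 0.0136 -0.104 0 0 0 -0.00246; 1 0.0136 -0.104 0 0 0 -0.00246; 1 0.0136 -0.104 0 0 0 -0.00246"
}}

```text
clock: 37.4
position: [0.5415, -0.1511, 0.298]
ee_rot: [2.976, -1.006, -0.003]
force: [-0.2, 0.1, -4.9]
width: 0.772
```

>>> {"op": "jog_arm", "data": {
  "commands": "1 0 0 -0.12 0 0 0; 1 0 0 -0.12 0 0 0; 1 0 0 -0.12 0 0 0; 1 0 0 0 0 0 0; 1 0 0 0 0 0 0"
}}

```text
clock: 37.9
position: [0.5422, -0.1496, 0.1911]
ee_rot: [2.976, -1.004, -0.003]
force: [-0.0, 0.1, -3.9]
width: 0.771
```

Run:
```python
from h import *
st(); d=shot("wrist","w11"); st(); L=loc(cloud(d)); [print(loc([a[0],a[1],0]).round(4)) for a in find(d,.1,.115)]
for v in list(range(180,248,6))+list(range(248,310,4)): print(v,[L[v,u].round(3).tolist() for u in (290,323,360)])
```

```text
t 37.9 pos [ 0.5422 -0.1496  0.1911] loc [-0.0646 -0.0171  0.1911] jaw deg 142.7 |r| 3.141 w 70.9 F [-0.   0.1 -3.9] q [-0.49  0.5   0.97  1.83 -0.47  1.07  0.01]
t 37.95 pos [ 0.5433 -0.1497  0.1921] loc [-0.0636 -0.0165  0.1921] jaw deg 142.8 |r| 3.141 w 71.0 F [ 0.4  0.3 -4.6] q [-0.49  0.5   0.97  1.82 -0.47  1.07  0.01]
[278 164  91  44] c 565.9 -117.4 yaw -37.1 size 66x32 z 0.107
[-0.0652  0.0228  0.    ]
180 [[-0.089, 0.028, 0.106], [-0.065, 0.028, 0.107], [-0.039, 0.028, 0.108]]
186 [[-0.089, 0.024, 0.107], [-0.065, 0.024, 0.108], [-0.038, 0.023, 0.107]]
192 [[-0.089, 0.019, 0.107], [-0.065, 0.019, 0.107], [-0.038, 0.019, 0.107]]
198 [[-0.089, 0.015, 0.107], [-0.065, 0.015, 0.107], [-0.065, 0.057, 0.35]]
204 [[-0.09, 0.01, 0.106], [-0.065, 0.01, 0.106], [-0.038, 0.01, 0.107]]
210 [[-0.093, -0.0, 0.077], [-0.065, -0.002, 0.071], [-0.035, -0.0, 0.079]]
216 [[-0.093, -0.005, 0.077], [-0.065, -0.007, 0.07], [-0.035, -0.005, 0.079]]
222 [[-0.093, -0.01, 0.079], [-0.065, -0.013, 0.07], [-0.034, -0.01, 0.079]]
228 [[-0.093, -0.015, 0.08], [-0.065, -0.018, 0.071], [-0.034, -0.015, 0.
[... 789 characters left out ...]
-0.08, -0.004, 0.207], [-0.065, -0.004, 0.207], [-0.048, -0.004, 0.208]]
280 [[-0.08, -0.006, 0.208], [-0.065, -0.006, 0.207], [-0.048, -0.006, 0.208]]
284 [[-0.08, -0.008, 0.208], [-0.065, -0.008, 0.207], [-0.048, -0.008, 0.207]]
288 [[-0.08, -0.01, 0.208], [-0.065, -0.01, 0.208], [-0.048, -0.01, 0.207]]
292 [[-0.08, -0.012, 0.208], [-0.065, -0.013, 0.206], [-0.048, -0.011, 0.209]]
296 [[-0.08, -0.014, 0.207], [-0.065, -0.014, 0.208], [-0.048, -0.014, 0.208]]
300 [[-0.08, -0.016, 0.208], [-0.065, -0.016, 0.207], [-0.048, -0.016, 0.207]]
304 [[-0.081, -0.018, 0.207], [-0.065, -0.018, 0.208], [-0.048, -0.018, 0.208]]
308 [[-0.073, 0.014, 0.271], [-0.065, 0.014, 0.271], [-0.055, 0.015, 0.272]]
```

>>> {"op": "jog_arm", "data": {
  "commands": "1 0.004 0.005 -0.1 0 0 0; 1 0 0 -0.1 0 0 0; 1 0 0 -0.085 0 0 0; 1 0 0 -0.02 0 0 0; 1 0 0 -0.007 0 0 0"
}}

```text
clock: 38.45
position: [0.5453, -0.1473, 0.0983]
ee_rot: [2.978, -1.0, 0.002]
force: [0.3, -0.3, -4.5]
width: 0.769
```

>>> {"op": "jog_arm", "data": {
  "commands": "1 0 0 -0.003 0 0 0; 1 0 0 -0.003 0 0 0; 1 0 0 -0.003 0 0 0; 1 0 0 0 0 0 0; 1 0 0 0 0 0 0"
}}

```text
clock: 38.95
position: [0.5448, -0.1468, 0.0947]
ee_rot: [-2.978, 1.0, -0.001]
force: [0.3, -0.5, -4.7]
width: 0.771
```

Run:
```python
from h import *
st()
```

```text
t 38.95 pos [ 0.5448 -0.1468  0.0947] loc [-0.0642 -0.0133  0.0947] jaw deg 142.9 |r| 3.141 w 70.9 F [ 0.3 -0.5 -4.7] q [-0.41  0.61  0.86  1.92 -0.6   0.89  0.11]
```

>>> {"op": "jog_arm", "data": {
  "commands": "1 -0.002 -0.003 -0.003 0 0 0; 1 0 0 -0.003 0 0 0; 1 0 0 -0.003 0 0 0; 1 0 0 0 0 0 0; 1 0 0 0 0 0 0"
}}

```text
clock: 39.45
position: [0.544, -0.1477, 0.0917]
ee_rot: [2.978, -1.0, -0.0]
force: [0.1, 0.8, -4.6]
width: 0.772
```

>>> {"op": "jog_arm", "data": {
  "commands": "-1 0 0 0 0 0 0; -1 0 0 0 0 0 0; -1 0 0 0 0 0 0; -1 0 0 0 0 0 0; -1 0 0 0.03 0 0 0"
}}

```text
clock: 39.95
position: [0.5435, -0.1474, 0.1004]
ee_rot: [2.978, -1.0, -0.002]
force: [-0.6, 0.2, 0.1]
width: 1.003
```

>>> {"op": "jog_arm", "data": {
  "commands": "-1 0 0 0.1 0 0 0; -1 0 0 0.14 0 0 0; -1 0 0 0.1 0 0 0; -1 0 0 0 0 0 0; -1 0 0 0 0 0 0"
}}

```text
clock: 40.45
position: [0.5444, -0.1477, 0.2036]
ee_rot: [-2.977, 1.0, -0.003]
force: [-0.1, 0.4, -0.3]
width: 1.002
```

Run:
```python
from h import *
st(); d=shot("wrist","w12"); L=loc(cloud(d)); [print(loc([a[0],a[1],0]).round(4)) for a in find(d,.1,.115)]
for v in range(160,300,8): print(v,[L[v,u].round(3).tolist() for u in (290,323,355)])
find(shot("side")); find(shot("top"))
```

```text
t 40.45 pos [ 0.5444 -0.1477  0.2036] loc [-0.064  -0.0143  0.2036] jaw deg 142.9 |r| 3.141 w 92.1 F [-0.1  0.4 -0.3] q [-0.5   0.49  0.98  1.81 -0.46  1.09 -0.  ]
[279 166  87  43] c 565.7 -117.3 yaw -37.8 size 66x33 z 0.107
[278 211  91  51] c 543.4 -148.4 yaw -37.4 size 72x42 z 0.107
[-0.0654  0.0228  0.    ]
[-0.0644 -0.0155  0.    ]
160 [[-0.091, 0.043, 0.085], [-0.064, 0.043, 0.085], [-0.038, 0.043, 0.083]]
168 [[-0.09, 0.038, 0.104], [-0.064, 0.038, 0.103], [-0.04, 0.038, 0.104]]
176 [[-0.089, 0.032, 0.107], [-0.064, 0.032, 0.108], [-0.04, 0.032, 0.106]]
184 [[-0.09, 0.026, 0.107], [-0.064, 0.026, 0.107], [-0.04, 0.026, 0.106]]
192 [[-0.09, 0.02, 0.107], [-0.064, 0.02, 0.107], [-0.04, 0.02, 0.106]]
200 [[-0.09, 0.014, 0.106], [-0.064, 0.014, 0.107], [-0.04, 0.014, 0.107]]
208 [[-0.091, 0.005, 0.093], [-0.064, 0.006, 0.099], [-0.039, 0.008, 0.106]]
216 [[-0.09, 0.001, 0.106], [-0.064, 0.001, 0.106], [-0.039, 0.002, 0.107]]
224 [[-0.09, -0.005, 0.107], [-0.064, -0.005, 0.106], [-0.039, -0.005, 0.108]]
232 [[-0.091, -0.012, 0.106], [-0.064, -0.012, 0.106], [-0.039, -0.011, 0.107]
[... 170 characters left out ...]
.091, -0.031, 0.108], [-0.064, -0.032, 0.107], [-0.038, -0.032, 0.106]]
264 [[-0.097, -0.06, 0.051], [-0.064, -0.06, 0.051], [-0.032, -0.06, 0.051]]
272 [[-0.097, -0.069, 0.051], [-0.064, -0.068, 0.051], [-0.032, -0.068, 0.051]]
280 [[-0.097, -0.077, 0.051], [-0.064, -0.077, 0.051], [-0.032, -0.077, 0.051]]
288 [[-0.098, -0.086, 0.051], [-0.064, -0.086, 0.051], [-0.032, -0.086, 0.051]]
296 [[-0.098, -0.095, 0.051], [-0.064, -0.094, 0.051], [-0.031, -0.095, 0.05]]
[32  0 22 10] c -604.5 36.1 yaw 48.8 size 64x37 z 0.030
[ 5 20 22 14] c -604.8 -70.6 yaw 52.5 size 67x44 z 0.029
[321 120  22  15] c 363.7 304.1 yaw 15.4 size 68x34 z 0.029
[217 284  12  18] c 370.1 305.2 yaw 15.4 size 54x32 z 0.027
```

View pics/w12.png

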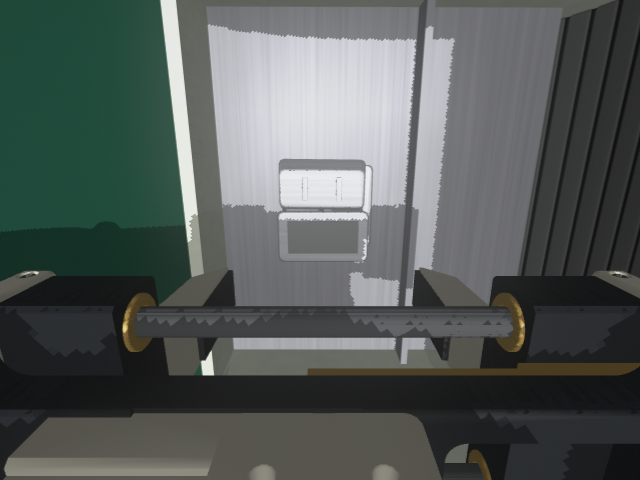

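The wrist view shows layer 2 square on layer 1, with the narrow-up at (322,187), the wide-up at (323,235) and both tops level at 107 mm. Now for the last ingot.

>>> {"op": "jog_arm", "data": {
  "commands": "-1 0 0 0.064 0 0 0.0074; -1 0 0 0.064 0 0 0.0074; -1 0 0 0.064 0 0 0.0074; -1 0 0 0.064 0 0 0.0074; -1 0 0 0.064 0 0 0.0074"
}}

```text
clock: 41.1
position: [0.5435, -0.1475, 0.2985]
ee_rot: [3.074, -0.646, -0.003]
force: [-0.2, 0.3, 0.0]
width: 1.002
```

>>> {"op": "jog_arm", "data": {
  "commands": "-1 -0.04 0.1005 0 0 0 0.0074; -1 -0.04 0.1005 0 0 0 0.0074; -1 -0.04 0.1005 0 0 0 0.0074; -1 -0.04 0.1005 0 0 0 0.0074; -1 -0.04 0.1005 0 0 0 0.0074"
}}

```text
clock: 41.6
position: [0.4829, 0.0042, 0.2979]
ee_rot: [3.128, -0.284, -0.002]
force: [0.0, 0.4, 0.1]
width: 0.999
```

>>> {"op": "jog_arm", "data": {
  "commands": "-1 -0.04 0.1005 0 0 0 0.0074; -1 -0.04 0.1005 0 0 0 0.0074; -1 -0.04 0.1005 0 0 0 0.0074; -1 -0.04 0.1005 0 0 0 0.0074; -1 -0.04 0.1005 0 0 0 0.0074"
}}

```text
clock: 42.1
position: [0.4229, 0.1548, 0.2981]
ee_rot: [3.14, 0.081, -0.002]
force: [0.6, -0.3, 0.8]
width: 1.002
```

>>> {"op": "jog_arm", "data": {
  "commands": "-1 -0.04 0.1005 0 0 0 0.0074; -1 -0.04 0.1005 0 0 0 0.0074; -1 -0.04 0.1005 0 0 0 0.0074; -1 -0.04 0.1005 0 0 0 0.0074; -1 -0.04 0.1005 0 0 0 0.0074"
}}

```text
clock: 42.6
position: [0.363, 0.3054, 0.2979]
ee_rot: [3.109, 0.444, -0.002]
force: [-0.1, -0.3, -0.5]
width: 1.0
```

>>> {"op": "jog_arm", "data": {
  "commands": "-1 0 0 -0.12 0 0 0; -1 0 0 -0.12 0 0 0; -1 0 0 -0.12 0 0 0; -1 0 0 -0.1 0 0 0; -1 0 0 0 0 0 0"
}}

```text
clock: 43.1
position: [0.3617, 0.3023, 0.1571]
ee_rot: [3.105, 0.44, -0.009]
force: [-0.5, -0.2, 0.2]
width: 1.001
```

Run:
```python
from h import *
st(); d=shot("wrist"); st(); find(d)
```

```text
t 43.1 pos [0.3617 0.3023 0.1571] loc [-0.4816  0.2337  0.1571] jaw deg 16.1 |r| 3.136 w 92.1 F [-0.5 -0.2  0.2] q [-1.31  0.3   0.63  2.06 -0.23  0.86 -0.27]
t 43.15 pos [0.363  0.3031 0.1592] loc [-0.481   0.2351  0.1592] jaw deg 16.1 |r| 3.138 w 92.1 F [-0.3 -0.6  0.7] q [-1.31  0.3   0.63  2.05 -0.22  0.87 -0.27]
[291 204  76  36] c 364.9 305.1 yaw 16.2 size 67x31 z 0.029
```

>>> {"op": "jog_arm", "data": {
  "commands": "-1 0.005 0.003 -0.12 0 0 0; -1 0 0 -0.12 0 0 0; -1 0 0 -0.12 0 0 0; -1 0 0 -0.1 0 0 0; -1 0 0 -0.04 0 0 0"
}}

```text
clock: 43.65
position: [0.3654, 0.3056, 0.0099]
ee_rot: [3.11, 0.441, -0.002]
force: [0.9, 0.9, -0.1]
width: 0.998
```

>>> {"op": "jog_arm", "data": {
  "commands": "1 0 0 0 0 0 0; 1 0 0 0 0 0 0; 1 0 0 0 0 0 0; 1 0 0 0 0 0 0; 1 0 0 0 0 0 0"
}}

```text
clock: 44.15
position: [0.3656, 0.3062, 0.0121]
ee_rot: [-3.109, -0.441, -0.001]
force: [-1.1, -1.3, 9.8]
width: 0.742
```

>>> {"op": "jog_arm", "data": {
  "commands": "1 0 0 0 0 0 0; 1 0 0 0 0 0 0; 1 0 0 0.05 0 0 0; 1 0 0 0.1 0 0 0; 1 0 0 0.15 0 0 0"
}}

```text
clock: 44.65
position: [0.3642, 0.3044, 0.1009]
ee_rot: [3.108, 0.441, -0.004]
force: [0.8, 1.0, -4.1]
width: 0.743
```

Run:
```python
from h import *
st()
```

```text
t 44.65 pos [0.3642 0.3044 0.1009] loc [-0.4809  0.2368  0.1009] jaw deg 16.1 |r| 3.139 w 68.4 F [ 0.8  1.  -4.1] q [-1.26  0.39  0.59  2.11 -0.32  0.73 -0.18]
```

>>> {"op": "jog_arm", "data": {
  "commands": "1 0 0 0.125 0 0 0; 1 0 0 0.125 0 0 0; 1 0 0 0.125 0 0 0; 1 0 0 0.125 0 0 0; 1 0 0 0.125 0 0 0"
}}

```text
clock: 45.15
position: [0.365, 0.3046, 0.2902]
ee_rot: [-3.11, -0.44, 0.0]
force: [0.5, 1.3, -4.7]
width: 0.739
```

>>> {"op": "jog_arm", "data": {
  "commands": "1 0.0421 -0.0976 0 0 0 0.0068; 1 0.0421 -0.0976 0 0 0 0.0068; 1 0.0421 -0.0976 0 0 0 0.0068; 1 0.0421 -0.0976 0 0 0 0.0068; 1 0.0421 -0.0976 0 0 0 0.0068"
}}

```text
clock: 45.65
position: [0.4284, 0.1574, 0.2885]
ee_rot: [-3.044, -0.772, 0.0]
force: [0.9, 0.2, -4.6]
width: 0.736
```

>>> {"op": "jog_arm", "data": {
  "commands": "1 0.0421 -0.0976 0 0 0 0.0068; 1 0.0421 -0.0976 0 0 0 0.0068; 1 0.0421 -0.0976 0 0 0 0.0068; 1 0.0421 -0.0976 0 0 0 0.0068; 1 0.0421 -0.0976 0 0 0 0.0068"
}}

```text
clock: 46.15
position: [0.4914, 0.0114, 0.2885]
ee_rot: [-2.944, -1.093, -0.0]
force: [0.5, -0.3, -4.9]
width: 0.741
```

>>> {"op": "jog_arm", "data": {
  "commands": "1 0.0421 -0.0976 0 0 0 0.0068; 1 0.0421 -0.0976 0 0 0 0.0068; 1 0.0421 -0.0976 0 0 0 0.0068; 1 0.0421 -0.0976 0 0 0 0.0068; 1 0.0421 -0.0976 0 0 0 0.0068"
}}

```text
clock: 46.65
position: [0.5547, -0.1346, 0.2884]
ee_rot: [-2.811, -1.401, 0.0]
force: [-0.1, 1.0, -4.6]
width: 0.737
```

>>> {"op": "jog_arm", "data": {
  "commands": "1 0 0 -0.1 0 0 0; 1 0 0 -0.1 0 0 0; 1 0 0 -0.06 0 0 0; 1 0 0 0 0 0 0; 1 0 0 0 0 0 0"
}}

```text
clock: 47.15
position: [0.5548, -0.1337, 0.211]
ee_rot: [-2.813, -1.398, -0.0]
force: [-0.1, -0.1, -5.2]
width: 0.741
```

Run:
```python
from h import *
st(); d=shot("wrist"); st(); L=loc(cloud(d))
for v in range(200,310,8): print(v,[L[v,u].round(3).tolist() for u in (290,323,360)])
```

```text
t 47.15 pos [ 0.5548 -0.1337  0.211 ] loc [-0.0642  0.0031  0.211 ] jaw deg 52.9 |r| 3.141 w 68.2 F [-0.1 -0.1 -5.2] q [-0.43  0.44  0.81  1.78 -0.36  1.08  1.43]
t 47.2 pos [ 0.5554 -0.1339  0.2116] loc [-0.0636  0.0033  0.2116] jaw deg 52.9 |r| 3.141 w 68.2 F [ 0.5  0.6 -5.2] q [-0.43  0.44  0.81  1.77 -0.36  1.08  1.43]
200 [[-0.091, -0.023, 0.109], [-0.091, 0.003, 0.107], [-0.091, 0.033, 0.108]]
208 [[-0.084, -0.023, 0.107], [-0.084, 0.003, 0.106], [-0.085, 0.033, 0.107]]
216 [[-0.078, -0.023, 0.107], [-0.078, 0.003, 0.108], [-0.078, 0.033, 0.107]]
224 [[-0.071, -0.023, 0.107], [-0.071, 0.003, 0.108], [-0.071, 0.033, 0.107]]
232 [[-0.065, -0.023, 0.107], [-0.065, 0.003, 0.107], [-0.064, 0.034, 0.106]]
240 [[-0.057, -0.024, 0.106], [-0.058, 0.003, 0.107], [-0.058, 0.034, 0.106]]
248 [[-0.083, -0.014, 0.204], [-0.082, 0.003, 0.202], [-0.083, 0.023, 0.203]]
256 [[-0.081, -0.013, 0.21], [-0.081, 0.003, 0.211], [-0.081, 0.022, 0.211]]
264 [[-0.079, -0.012, 0.218], [-0.08, 0.004, 0.218], [-0.079, 0.021, 0.217]]
272 [[-0.078, -0.012, 0.224], [-0.078, 0.004, 0.224], [-0.078, 0.021, 0.225]]
280 [[-0.075, -0.012, 0.227], [-0.075, 0.004, 0.228], [-0.076, 0.02, 0.228]]
288 [[-0.071, -0.012, 0.228], [-0.071, 0.004, 0.227], [-0.072, 0.021, 0.229]]
296 [[-0.068, -0.012, 0.229], [-0.067, 0.004, 0.227], [-0.067, 0.021, 0.228]]
304 [[-0.063, -0.012, 0.227], [-0.063, 0.004, 0.228], [-0.064, 0.021, 0.228]]
```

>>> {"op": "jog_arm", "data": {
  "commands": "1 -0.002 0 -0.1 0 0 0; 1 0 0 -0.09 0 0 0; 1 0 0 -0.07 0 0 0; 1 0 0 -0.025 0 0 0; 1 0 0 -0.01 0 0 0"
}}

```text
clock: 47.7
position: [0.5549, -0.1337, 0.1223]
ee_rot: [2.813, 1.399, 0.001]
force: [-0.0, -0.4, -4.4]
width: 0.742
```

>>> {"op": "jog_arm", "data": {
  "commands": "1 0 0 -0.003 0 0 0; 1 0 0 -0.003 0 0 0; 1 0 0 -0.003 0 0 0; 1 0 0 0 0 0 0; 1 0 0 0 0 0 0"
}}

```text
clock: 48.2
position: [0.5545, -0.1337, 0.1193]
ee_rot: [2.813, 1.398, 0.001]
force: [-0.4, 0.4, -4.6]
width: 0.741
```

Run:
```python
from h import *
st()
```

```text
t 48.2 pos [ 0.5545 -0.1337  0.1193] loc [-0.0644  0.003   0.1193] jaw deg 52.9 |r| 3.141 w 68.2 F [-0.4  0.4 -4.6] q [-0.36  0.54  0.73  1.88 -0.46  0.9   1.51]
```

>>> {"op": "jog_arm", "data": {
  "commands": "1 0 0 -0.003 0 0 0; 1 0 0 0 0 0 0; -1 0 0 0 0 0 0; -1 0 0 0 0 0 0; -1 0 0 0 0 0 0"
}}

```text
clock: 48.7
position: [0.5547, -0.1339, 0.1185]
ee_rot: [2.813, 1.398, 0.001]
force: [-0.6, -0.5, -0.3]
width: 0.954
```

>>> {"op": "jog_arm", "data": {
  "commands": "-1 0 0 0 0 0 0; -1 0 0 0.04 0 0 0; -1 0 0 0.1 0 0 0; -1 0 0 0.14 0 0 0; -1 0 0 0.1 0 0 0"
}}

```text
clock: 49.2
position: [0.5547, -0.1344, 0.2353]
ee_rot: [2.812, 1.397, 0.002]
force: [1.3, -0.1, 0.4]
width: 1.002
```

Run:
```python
from h import *
st(); d=shot("wrist","w13"); L=loc(cloud(d)); print("top"); [print(loc([a[0],a[1],0]).round(4)) for a in find(d,.128,.142)]; print("mid"); find(d,.1,.115)
for v in range(150,300,8): print(v,[L[v,u].round(3).tolist() for u in (290,323,355)])
```

```text
t 49.2 pos [ 0.5547 -0.1344  0.2353] loc [-0.0638  0.0025  0.2353] jaw deg 52.8 |r| 3.14 w 92.2 F [ 1.3 -0.1  0.4] q [-0.44  0.41  0.83  1.74 -0.33  1.13  1.41]
top
[283 214  82  39] c 556.2 -134.6 yaw 54.5 size 65x31 z 0.135
[-0.0625  0.0033  0.    ]
mid
150 [[-0.126, -0.03, 0.05], [-0.126, 0.003, 0.051], [-0.126, 0.034, 0.052]]
158 [[-0.118, -0.03, 0.052], [-0.118, 0.003, 0.051], [-0.119, 0.035, 0.051]]
166 [[-0.111, -0.031, 0.051], [-0.111, 0.003, 0.051], [-0.111, 0.035, 0.05]]
174 [[-0.103, -0.031, 0.053], [-0.103, 0.003, 0.053], [-0.103, 0.035, 0.051]]
182 [[-0.097, -0.029, 0.073], [-0.098, 0.003, 0.08], [-0.1, 0.031, 0.094]]
190 [[-0.095, -0.026, 0.107], [-0.095, 0.003, 0.107], [-0.095, 0.03, 0.107]]
198 [[-0.088, -0.026, 0.107], [-0.088, 0.003, 0.107], [-0.088, 0.03, 0.107]]
206 [[-0.082, -0.025, 0.113], [-0.082, 0.003, 0.114], [-0.082, 0.03, 0.114]]
214 [[-0.078, -0.024, 0.129], [-0.079, 0.003, 0.129], [-0.078, 0.029, 0.128]]
222 [[-0.074, -0.023, 0.136], [-0.073, 0.003, 0.135], [-0.074, 0.028, 0.137]]
230 [[-0.066, -0.024, 0.134], [-0.067, 0.003, 0.135], [-0.067, 0.028, 0.135]]
238 [[-0.06, -0.024, 0.135], [-0.06, 0.003, 0.135], [-0.061, 0.028, 0.136]]
246 [[-0.053, -0.024, 0.136], [-0.053, 0.003, 0.135], [-0.053, 0.029, 0.134]]
254 [[-0.037, -0.027, 0.108], [-0.036, 0.003, 0.106], [-0.037, 0.032, 0.107]]
262 [[-0.008, -0.033, 0.051], [-0.008, 0.003, 0.052], [-0.008, 0.038, 0.052]]
270 [[0.002, -0.033, 0.051], [0.002, 0.003, 0.051], [0.001, 0.038, 0.052]]
278 [[0.012, -0.034, 0.05], [0.011, 0.003, 0.051], [0.011, 0.038, 0.052]]
286 [[0.013, -0.032, 0.068], [0.014, 0.003, 0.067], [0.014, 0.037, 0.066]]
294 [[0.018, -0.032, 0.076], [0.019, 0.003, 0.075], [0.019, 0.036, 0.076]]
```

View pics/w13.png

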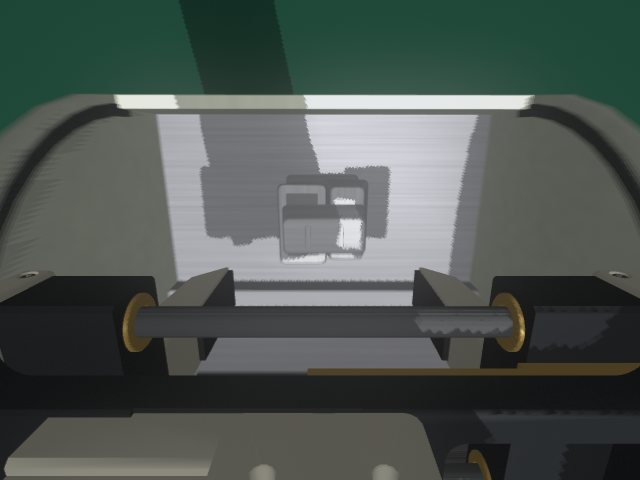

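The wrist view shows the finished stack at (322,225), with the top ingot level at 135 mm, square across layer 2 and centred. Back to the handle.

>>> {"op": "jog_arm", "data": {
  "commands": "-1 0 0 0.1 0 0 0; -1 0 0 0.1 0 0 0; -1 0 0 0.1 0 0 0; -1 0 0 0.1 0 0 0; -1 0 0 0.1 0 0 0"
}}

```text
clock: 49.75
position: [0.5539, -0.134, 0.3841]
ee_rot: [2.813, 1.397, 0.001]
force: [-0.2, 0.2, 1.0]
width: 0.999
```

>>> {"op": "jog_arm", "data": {
  "commands": "-1 0.036 -0.028 0 0 0 0; -1 0.036 -0.028 0 0 0 0; -1 0.036 -0.028 0 0 0 0; -1 0.036 -0.028 0 0 0 0; -1 0.036 -0.028 0 0 0 0"
}}

```text
clock: 50.25
position: [0.6085, -0.1762, 0.3828]
ee_rot: [2.813, 1.398, 0.0]
force: [0.0, 0.3, 0.2]
width: 1.0
```

>>> {"op": "jog_arm", "data": {
  "commands": "-1 0.036 -0.028 0 0 0 0; -1 0.036 -0.028 0 0 0 0; -1 0.036 -0.028 0 0 0 0; -1 0.036 -0.028 0 0 0 0; -1 0.036 -0.028 0 0 0 0"
}}

```text
clock: 50.75
position: [0.6626, -0.2182, 0.3828]
ee_rot: [2.813, 1.398, 0.0]
force: [-0.8, 0.3, 0.0]
width: 0.998
```

Run:
```python
from h import *
st(); d=shot("wrist"); st(); L=loc(cloud(d)); g=d["pixels"].max(-1)
m=(L[...,2]>.27)&(L[...,2]<.31)&(abs(L[...,1])<.06)&(g<100)&(L[...,0]>0)&(L[...,0]<.13); q=L[m]; print(m.sum(),np.percentile(q,[2,50,98],axis=0).round(3).tolist() if len(q) else 0)
find(shot("top"))
```

```text
t 50.75 pos [ 0.6626 -0.2182  0.3828] loc [0.0727 0.001  0.3828] jaw deg 52.8 |r| 3.141 w 91.8 F [-0.8  0.3  0. ] q [-0.18  0.58  0.83  1.14 -0.42  1.59  1.48]
t 50.8 pos [ 0.6633 -0.2192  0.382 ] loc [0.074  0.0006 0.382 ] jaw deg 52.8 |r| 3.141 w 92.1 F [-1.6  1.5 -1.5] q [-0.18  0.58  0.83  1.13 -0.42  1.59  1.48]
1697 [[0.061, -0.023, 0.273], [0.071, 0.003, 0.296], [0.081, 0.03, 0.3]]
```

>>> {"op": "jog_arm", "data": {
  "commands": "-1 0 0 -0.1 0 0 0; -1 0 0 -0.1 0 0 0; -1 0 0 -0.09 0 0 0; -1 0 0 -0.045 0 0 0; -1 0 0 -0.015 0 0 0",
  "force": 30
}}

```text
clock: 51.35
position: [0.6617, -0.2169, 0.2763]
ee_rot: [-2.812, -1.398, 0.002]
force: [-0.7, -0.3, -0.6]
width: 0.997
```

>>> {"op": "jog_arm", "data": {
  "commands": "1 0 0 0 0 0 0; 1 0 0 0 0 0 0; 1 0 0 0 0 0 0; 1 0 0 0 0 0 0; 1 0 0 0 0 0 0"
}}

```text
clock: 51.85
position: [0.6632, -0.217, 0.2777]
ee_rot: [-2.813, -1.399, -0.004]
force: [8.1, 5.9, -0.7]
width: 0.618
```

>>> {"op": "jog_arm", "data": {
  "commands": "1 0 0 0 0 0 0; 1 0 0 0 0 0 0; 1 0 0 0 0 0 0; 1 0 0 0 0 0 0; 1 0 0 0 0 0 0"
}}

```text
clock: 52.35
position: [0.6635, -0.2168, 0.2777]
ee_rot: [2.812, 1.4, 0.004]
force: [4.3, 3.6, 2.5]
width: 0.613
```

Run:
```python
from h import *
st()
th=np.linspace(1.94,.15,26); x=-.2*np.cos(th); z=.2*np.sin(th)
for a,b in zip(np.diff(x),np.diff(z)): print(f"{a*.7965/.3:.3f} {-a*.6046/.3:.3f} {b/.3:.3f}")
```

```text
t 52.35 pos [ 0.6635 -0.2168  0.2777] loc [0.0727 0.0026 0.2777] jaw deg 52.9 |r| 3.141 w 56.4 F [4.3 3.6 2.5] q [-0.21  0.62  0.81  1.34 -0.44  1.37  1.52]
-0.036 0.027 0.016
-0.037 0.028 0.012
-0.037 0.028 0.009
-0.038 0.029 0.006
-0.038 0.029 0.002
-0.038 0.029 -0.001
-0.038 0.029 -0.005
-0.037 0.028 -0.008
-0.037 0.028 -0.011
-0.036 0.027 -0.015
-0.035 0.027 -0.018
-0.034 0.026 -0.021
-0.033 0.025 -0.024
-0.031 0.024 -0.027
-0.030 0.023 -0.030
-0.028 0.021 -0.032
-0.026 0.020 -0.035
-0.024 0.018 -0.037
-0.022 0.017 -0.039
-0.020 0.015 -0.041
-0.017 0.013 -0.043
-0.015 0.011 -0.044
-0.012 0.009 -0.045
-0.010 0.007 -0.046
-0.007 0.005 -0.047
```

>>> {"op": "jog_arm", "data": {
  "commands": "1 -0.036 0.027 0.016 0 0 0; 1 -0.037 0.028 0.012 0 0 0; 1 -0.037 0.028 0.009 0 0 0; 1 -0.038 0.029 0.006 0 0 0; 1 -0.038 0.029 0.002 0 0 0"
}}

```text
clock: 52.85
position: [0.6089, -0.1754, 0.2915]
ee_rot: [2.808, 1.398, 0.007]
force: [11.6, -0.6, -1.3]
width: 0.609
```

>>> {"op": "jog_arm", "data": {
  "commands": "1 -0.038 0.029 -0.001 0 0 0; 1 -0.038 0.029 -0.005 0 0 0; 1 -0.037 0.028 -0.008 0 0 0; 1 -0.037 0.028 -0.011 0 0 0; 1 -0.036 0.027 -0.015 0 0 0"
}}

```text
clock: 53.35
position: [0.5539, -0.1336, 0.2812]
ee_rot: [2.808, 1.397, 0.011]
force: [8.4, 2.0, 12.8]
width: 0.606
```

>>> {"op": "jog_arm", "data": {
  "commands": "1 -0.035 0.027 -0.018 0 0 0; 1 -0.034 0.026 -0.021 0 0 0; 1 -0.033 0.025 -0.024 0 0 0; 1 -0.031 0.024 -0.027 0 0 0; 1 -0.030 0.023 -0.030 0 0 0"
}}

```text
clock: 53.85
position: [0.5033, -0.095, 0.2446]
ee_rot: [2.812, 1.399, 0.007]
force: [-0.5, 5.8, 15.7]
width: 0.607
```

Run:
```python
from h import *
st()
```

```text
t 53.85 pos [ 0.5033 -0.095   0.2446] loc [-0.1286  0.0028  0.2446] jaw deg 52.9 |r| 3.141 w 55.9 F [-0.5  5.8 15.7] q [-0.6   0.29  0.89  1.87 -0.26  1.09  1.3 ]
```

>>> {"op": "jog_arm", "data": {
  "commands": "1 -0.028 0.021 -0.032 0 0 0; 1 -0.026 0.020 -0.035 0 0 0; 1 -0.024 0.018 -0.037 0 0 0; 1 -0.022 0.017 -0.039 0 0 0; 1 -0.020 0.015 -0.041 0 0 0"
}}

```text
clock: 54.35
position: [0.466, -0.0667, 0.1878]
ee_rot: [-2.81, -1.4, -0.003]
force: [-0.3, 7.6, 10.5]
width: 0.602
```

>>> {"op": "jog_arm", "data": {
  "commands": "1 -0.017 0.013 -0.043 0 0 0; 1 -0.015 0.011 -0.044 0 0 0; 1 -0.012 0.009 -0.045 0 0 0; 1 -0.006 0.005 -0.028 0 0 0; 1 -0.004 0.003 -0.018 0 0 0"
}}

```text
clock: 54.85
position: [0.4493, -0.054, 0.1337]
ee_rot: [-2.809, -1.4, -0.0]
force: [-0.8, 9.4, 6.4]
width: 0.611
```

>>> {"op": "jog_arm", "data": {
  "commands": "1 -0.004 0.003 -0.02 0 0 0; 1 -0.003 0.002 -0.015 0 0 0; 1 -0.002 0.001 -0.012 0 0 0; 1 0 0 0 0 0 0; 1 0 0 0 0 0 0"
}}

```text
clock: 55.35
position: [0.447, -0.0523, 0.1197]
ee_rot: [-2.81, -1.4, -0.001]
force: [3.5, 10.1, -5.6]
width: 0.607
```

Run:
```python
from h import *
st()
```

```text
t 55.35 pos [ 0.447  -0.0523  0.1197] loc [-0.1992  0.0028  0.1197] jaw deg 53.0 |r| 3.14 w 55.8 F [ 3.5 10.1 -5.6] q [-0.62  0.36  0.8   2.16 -0.37  0.77  1.34]
```

>>> {"op": "jog_arm", "data": {
  "commands": "1 0 0 -0.005 0 0 0; 1 0 0 -0.005 0 0 0; 1 0 0 -0.003 0 0 0; 1 0 0 0 0 0 0; 1 0 0 0 0 0 0"
}}

```text
clock: 55.85
position: [0.4466, -0.052, 0.116]
ee_rot: [-2.809, -1.4, -0.0]
force: [0.0, 12.2, 0.4]
width: 0.605
```

Run:
```python
from h import *
st()
```

```text
t 55.85 pos [ 0.4466 -0.052   0.116 ] loc [-0.1998  0.0028  0.116 ] jaw deg 53.0 |r| 3.139 w 55.6 F [ 0.  12.2  0.4] q [-0.61  0.36  0.79  2.16 -0.38  0.76  1.35]
```

>>> {"op": "jog_arm", "data": {
  "commands": "1 0 0 -0.005 0 0 0; 1 0 0 -0.005 0 0 0; 1 0 0 -0.005 0 0 0; 1 0 0 0 0 0 0; 1 0 0 0 0 0 0"
}}

```text
clock: 56.35
position: [0.4479, -0.0529, 0.1133]
ee_rot: [-2.81, -1.399, -0.005]
force: [-6.9, 9.8, 33.4]
width: 0.604
```

>>> {"op": "jog_arm", "data": {
  "commands": "1 0 0 -0.005 0 0 0; 1 0 0 -0.003 0 0 0; 1 0 0 0 0 0 0; 1 0 0 0 0 0 0; 1 0 0 0 0 0 0"
}}

```text
clock: 56.85
position: [0.4488, -0.0535, 0.1114]
ee_rot: [-2.812, -1.399, -0.007]
force: [-6.5, 8.2, 38.4]
width: 0.609
```

Run:
```python
from h import *
st(); d=shot("wrist","w14"); L=loc(cloud(d)); g=d["pixels"].max(-1)
m=(abs(L[...,1])<.035)&(L[...,0]>-.23)&(L[...,0]<-.15)&(L[...,2]>.1)&(L[...,2]<.18)&(g<100); q=L[m]; print(m.sum(),np.percentile(q,[2,50,98],axis=0).round(3).tolist() if len(q) else 0)
```

```text
t 56.85 pos [ 0.4488 -0.0535  0.1114] loc [-0.1971  0.0029  0.1114] jaw deg 52.9 |r| 3.141 w 56.0 F [-6.5  8.2 38.4] q [-0.6   0.37  0.78  2.17 -0.39  0.74  1.36]
4078 [[-0.207, -0.026, 0.116], [-0.196, 0.003, 0.139], [-0.169, 0.033, 0.159]]
```

>>> {"op": "jog_arm", "data": {
  "commands": "1 0 0 0 0 0 0; -1 0 0 0 0 0 0; -1 0 0 0 0 0 0; -1 0 0 0 0 0 0; -1 0 0 0 0 0 0"
}}

```text
clock: 57.4
position: [0.4466, -0.0545, 0.1089]
ee_rot: [-2.813, -1.398, 0.001]
force: [-0.3, -0.3, -0.5]
width: 0.908
```

>>> {"op": "jog_arm", "data": {
  "commands": "-1 0 0 0.04 0 0 0; -1 0 0 0.1 0 0 0; -1 0 0 0.14 0 0 0; -1 -0.03 0.02 0.12 0 0 0; -1 -0.05 0.04 0.1 0 0 0"
}}

```text
clock: 57.9
position: [0.4235, -0.0376, 0.2614]
ee_rot: [2.813, 1.393, 0.001]
force: [-0.3, 1.3, 1.0]
width: 1.001
```

>>> {"op": "jog_arm", "data": {
  "commands": "-1 -0.05 0.1 0.05 0 0 0; -1 -0.05 0.1 0.05 0 0 0; -1 -0.05 0.1 0 0 0 0; -1 0 0.1 0 0 0 0; -1 0 0 0 0 0 0"
}}

```text
clock: 58.4
position: [0.3776, 0.0869, 0.2898]
ee_rot: [-2.809, -1.405, -0.002]
force: [-0.9, -0.6, -0.3]
width: 1.001
```

Run:
```python
from h import *
st()
for n in("top","side"):
    d=shot(n,n+"9"); L=loc(cloud(d)); g=d["pixels"].max(-1)
    m=(abs(L[...,1]-.002)<.035)&(L[...,0]>-.225)&(L[...,0]<-.165)&(L[...,2]>.1)&(L[...,2]<.18); q=L[m]; print(n,m.sum(),np.percentile(q,[2,50,98],axis=0).round(3).tolist() if len(q) else 0)
    b=L[m&(L[...,0]<-.188)]; print("bar",b.mean(0).round(4) if len(b) else 0,len(b))
a=cv2.imread("pics/top9.png")[120:330,130:530]; cv2.imwrite("pics/top9c.png",cv2.resize(a,None,fx=1.9,fy=1.9,interpolation=3))
```

```text
t 58.4 pos [0.3776 0.0869 0.2898] loc [-0.3387  0.0717  0.2898] jaw deg 53.1 |r| 3.141 w 92.1 F [-0.9 -0.6 -0.3] q [-1.1  -0.08  0.71  2.04  0.06  1.17  0.51]
top 183 [[-0.204, -0.028, 0.105], [-0.187, 0.004, 0.137], [-0.165, 0.032, 0.145]]
bar [-0.1975  0.004   0.1395] 89
side 213 [[-0.203, -0.024, 0.133], [-0.192, 0.002, 0.14], [-0.167, 0.03, 0.146]]
bar [-0.1957  0.0029  0.1413] 127
```

View pics/top9c.png

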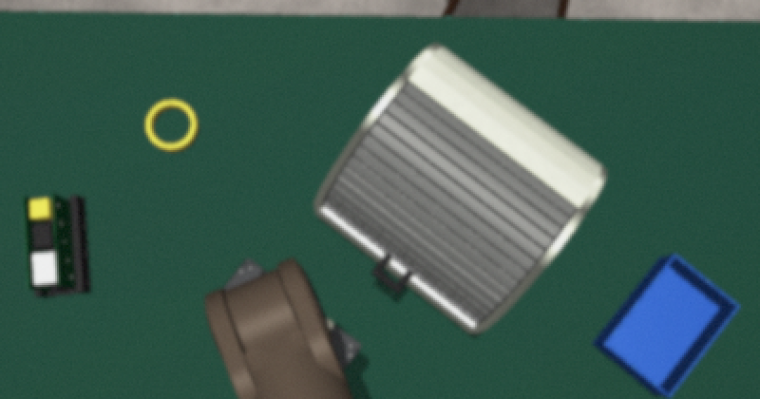

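The top crop shows the shutter shut, with the handle at (392,275) and its bar top 140–141 mm up against the nominal 141 mm. The bench is clear of ingots, and the tape, power supply and bin are where they started. Handing in.

```bash
python3 -c "
from cell import arm; print(arm.sign_off())"
```

```text
the job is handed in; nothing more can be done
None
```

I rolled the shutter open to about 1.79 rad and stacked the five ingots found on the bench (three narrow-up, two wide-up). I then rolled the shutter shut and handed the job in at about 58 s of the 210 s.

**Stack, last checked before closing:**

| Layer | Ingots | Lies | Centres apart |
|---|---|---|---|
| 1 | narrow-up and wide-up | along the width | about 40 mm (limit 46) |
| 2 | narrow-up and wide-up | across | about 38 mm |
| 3 | odd narrow-up | along the width, within about 2° | – |

- **Level and position:** the tops measured level at 79, 107 and 135 mm. The stack centre was within a few millimetres of the deck point.
- **Shutter:** the closing push met the stop at 33–38 N. The handle's bar top then measured 140–141 mm high, against 141 mm when fully shut.
- **Other things on the bench:** the last picture showed the tape, power supply and bin where they had been. I judged that by eye and did not measure it.

**What did not go to plan or could not be checked:**
- The first ingot was set down hard, with a wrist force of 71 N (limit 120). The later ones were lowered in small steps.
- The shutter was already about 0.1 rad open at the start.
- I saw no ingot knocked aside, but I could not look inside the store once it was shut.

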